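# Fetch the tall panel from the leaning stack behind the tin and the billet

### The job

Clear the metal tin and the square wooden billet out of the way onto the low wooden tray, both standing upright. Then draw the tall narrow panel out of the stack leaning in the rack, leaving the two low panels leaning there, and set it on the empty easel, lower edge on the ledge, leaning back squarely and centred against the rest. Then put the tin and the billet back standing just where each one stood at the start, and let go of everything.

Things in the scene. Friction and masses are not known exactly. Their poses are not given: they have to be found in the camera images.
- tin_mid (a point): Round metal tin standing in front of the rack (robot's side), beside the billet (left or right varies). 175 mm high: body 50 mm diameter up to 161 mm, cap 47 mm above; about 0.3 kg. Point: its middle, 87.5 mm above its underside, z up. Hold it about 30 mm below its top so that its top clears the gripper, from front and back as seen from the rack: only 22 mm part it from the billet.
- billet_mid (a point): Square wooden billet standing on end beside the tin, 50 x 50 x 175 mm high, about 0.26 kg. Point: its middle, 87.5 mm above its underside; x, y square to its sides, z up; sides parallel to the rack's within 3 degrees at the start. Hold it like the tin: front and back, about 30 mm below its top.
- tall_panel_mid (a point): Tall pale-wood panel, front one of the three in the rack: 100 mm wide (y), 10 mm thick (x, away from the robot), 130 mm high (z), 0.11 kg. Point: its middle. At the start z leans 10 degrees, top away from the robot. Low panels cover its back up to 70 mm from its lower edge: pinch it across its thickness about 100 mm up, fingers along its slope, tips no lower than 75 mm, and draw it along its z.
- mid_panel_mid (a point): Low wide plywood panel, middle one of the stack in the rack: 150 mm wide (y), 10 mm thick (x), 70 mm high (z, up its slope), 0.09 kg. Point: its middle. Stays leaning in the rack.
- back_panel_mid (a point): Low wide brown wooden panel, rear one of the stack, against the rack's rest: 150 mm wide (y), 10 mm thick (x), 70 mm high (z, up its slope), 0.09 kg. Point: its middle. Stays leaning in the rack.
- rack: Fixed grey laminate leaning rack, 170 mm wide (y), x from -39 to +65 mm. Origin: on the bench, mid-width, below the line where ledge and rest meet (15 mm up); x points away from the robot's side, z up. Rest leans 10 degrees, top to +x, 68 mm high up the slope; ledge square to it, 33 mm deep, front lip 10 mm high. Tin and billet stand on the bench at about x -77, y +36 and -36 mm.
- easel: Fixed grey easel, like the rack but 130 mm wide (y) and empty, left or right of the rack. Origin: on the bench, mid-width, below the line where ledge and rest meet (15 mm up); x away from the robot's side, z up. Rest leans 10 degrees, top to +x, 68 mm up the slope; ledge square to it, 28 mm deep, lip 10 mm high. A panel let go anywhere on the ledge tips back onto the rest.
- tray: Fixed low wooden tray, 200 mm (x) by 130 mm (y), floor 5 mm thick, walls 5 mm thick and 16 mm high; empty, on the other side of the rack from the easel. Origin: centre of its underside on the bench; z up. Room for tin and billet one behind the other along its x.

How it is judged:
By the outcome, as a careful person would: the job done as asked, in the order asked, and still so for the second after the job is handed in, with the robot touching nothing.
It also fails if it takes over 106 s, if anything falls off the work surface, if the arm or the gripper's body presses on something with over 40 N, if the wrist force passes 120 N, or if a joint passes its speed limit or range.

### The arm

A 6-joint arm with a two-finger parallel gripper is mounted at the origin on the work surface. World frame = base frame: x ahead of the robot, y to its left, z up, the work surface at z = 0. Lengths are in mm, angles in rad, forces in N, time in s.
With the tool pointing down it reaches from about 300 to 850 mm from the base axis. Payload 4.2 kg.
Tool frame: the origin (TCP) lies midway between the tips of the shut fingers; the grasp point (between the pads) lies 19 mm behind it (grip_point_offset is the distance from the TCP to the grasp point, in mm); y points along the fingers, z is the direction in which the jaws open and shut, and the axes are right-handed (so a half turn about y gives the same grasp; the last joint's range is limited). The gripper opens to 91 mm and grips with 3 to 60 N. Pads are 32 mm wide; open, the fingers measure 118 mm over their backs; the gripper's body (76 mm by 178 mm) begins 60 mm behind the grasp point.
Start: joints at [-1.14, 0.32, 1.565, -0, 1.257, -0.02], TCP at [250.525, -517.572, 213.976] pointing down, gripper open.
Joint ranges: [-3.11, 3.11], [-0.84, 2.01], [0.21, 2.61], [-1.34, 4.49], [0.05, 2.63], [-2.56, 2.56]. Speed limits (rad/s): [2.57, 2.57, 3.14, 3.14, 3.14, 3.14].

### API

Orientations are given as [roll, pitch, yaw] about the fixed x, y, z axes, in that order (R = Rz(yaw) Ry(pitch) Rx(roll)).
In Python, from plant import get_state, grab_frame, sign_off, grip_point_offset gives the robot as it stands.
- The arm moves only by the tool jog_arm, never from a script. Its argument "plan" is a list of rows, each an object with "delta_rot": the turn, a rotation vector about the tool's x, y, z as a fraction of full scale, a list of three; "xyz": the shift along the tool's x, y, z as a fraction of full scale, a list of three; "jaw": the finger opening in mm, from 0 to 91.2. A call has 1 to 8 rows; each row is the pose to reach, as a shift and turn from the pose commanded when the call began, along the tool's axes at that moment; what a row does not reach only later rows make up. Full scale, the value 1, is 0.2 m for a shift and pi/4 rad for a turn. A row lasts 1/10 s, in which the tool goes at most 50 mm and 8.59 degrees, less where a joint would pass 70% of its speed; a pose out of reach is approached as far as the arm can. A call with a number of a shift or a turn outside -1 to 1 is refused whole. A call with a gripper value outside its range is refused whole. The fingers move at their own pace and stop on an object; "force" is the grip in N (left out, the last holds). Time passes only in rows, so rows that repeat a pose let the fingers close. It gives the time, the measured TCP pose, the force and the opening at its end, in the units of the state.
- get_state(): the state, without advancing time (a new reading comes with each control period).
- grab_frame(name): name is "side" or "top" or "wrist"; returns a dict with "img" (420x560x3 uint8, red, green, blue), "camera_matrix" (3x3 intrinsics, pixels), "world_from_camera" (4x4, takes a point from camera to world coordinates); the wrist camera has in their place "T_tool_cam" (4x4, takes a point from camera to tool coordinates, whose origin is the TCP and whose axes are the tool frame's). Camera axes: x right, y up, looking along -z (the intrinsics and any distortion apply to the point x, -y, -z); pixel columns grow to the right and rows downward; lengths in mm; the calibration is good to about 2 mm. A picture is of the moment at which its call begins: read the wrist's pose just before it. There is no depth.
- sign_off(): hands the job in, once; it reports no verdict.
The state is a dict: "time_s": time; "qpos": joint angles; "joint_vel": joint speeds; "joint_efforts": joint torques, N m; "tool_pos": TCP position; "orientation": TCP orientation; "ft_force": force on the tool from outside, world axes, zero at the start; "ft_torque": the same for the moment, N m; "width": opening from 0.0 (shut) to 1.0 (fully open).
Only numpy, scipy, OpenCV 4.12 (cv2) and the standard library are available. Lean on these libraries where they do the work, as an engineer would, in place of code of your own. Each camera call takes 0.05 s, during which the arm holds its last target. There are 200 camera calls.

## Working session

There is one attempt and no reset: what is moved stays moved. The work goes in short steps, Python scripts to look and compute and a tool call to move; the robot and the scene stay as the last step left them, time stands still between calls to the robot, and variables do not carry over. Pictures are saved under pics/ and viewed, about 12 in all and at most 16, crops included, and the job is handed in when it is done.

Besides the shell and the picture viewer there is one more tool, called after "Request:" by a JSON object that holds its "name" and its "arguments". jog_arm: Moves the arm, as the interface text tells. Shift numbers are shares of 0.2 m and turn numbers shares of pi/4 rad, none past 1 either way. Its arguments: {"type":"object","properties":{"plan":{"type":"array"},"force":{"type":"number"}},"required":["plan"]}

```bash
ls; mkdir -p pics
python3 - <<'E'
from plant import *
import cv2,numpy as np
print(get_state(), grip_point_offset)
for n in ("side","top"):
    f=grab_frame(n); cv2.imwrite(f"pics/{n}0.png",f["img"][:,:,::-1]); np.savez(f"pics/{n}0.npz",**f)
    print(n,f["camera_matrix"].round(1).tolist(),np.array(f["world_from_camera"]).round(3).tolist(),f.keys())
E
```

```text
pics
{'time_s': 0.0, 'qpos': array([-1.13998943e+00,  3.20295129e-01,  1.56570936e+00, -3.97845993e-05,
        1.25737767e+00, -1.99997995e-02]), 'joint_vel': array([-0.00113579,  0.00137917, -0.00073724, -0.00275185, -0.00197609,
        0.00085254]), 'joint_efforts': array([ 7.28920968e-04, -4.12468421e+01, -2.31972885e+01,  7.27319601e-02,
        4.57161048e-02, -1.52920456e-04]), 'tool_pos': array([ 250.29630648, -517.09072036,  213.10665202]), 'orientation': array([-1.57258623e+00, -2.02966381e-06, -2.69077366e+00]), 'ft_force': array([-0.54606558,  0.65687627, -0.12885214]), 'ft_torque': array([-0.05186179, -0.01068464, -0.02110967]), 'width': 1.0019579118170443} 18.8
side [[416.4, 0.0, 284.3], [0.0, 416.4, 211.3], [0.0, 0.0, 1.0]] [[1.0, -0.005, -0.005, 535.067], [0.001, 0.769, -0.639, -650.184], [0.007, 0.639, 0.769, 857.986], [0.0, 0.0, 0.0, 1.0]] dict_keys(['img', 'camera_matrix', 'world_from_camera'])
top [[451.2, 0.0, 284.6], [0.0, 451.2, 206.2], [0.0, 0.0, 1.0]] [[-0.026, 0.993, -0.115, 430.372], [-0.999, -0.029, -0.02, -18.927], [-0.023, 0.115, 0.993, 1031.369], [0.0, 0.0, 0.0, 1.0]] dict_keys(['img', 'camera_matrix', 'world_from_camera'])
```

View pics/side0.png

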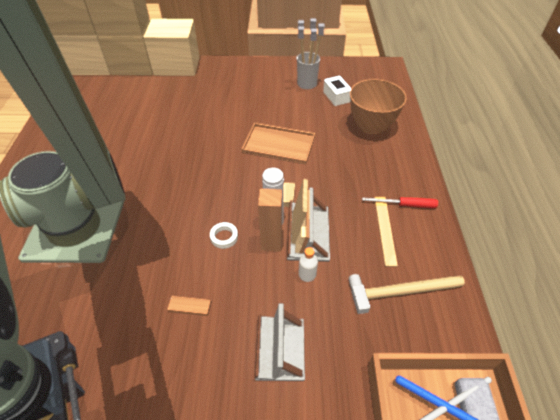

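View pics/top0.png

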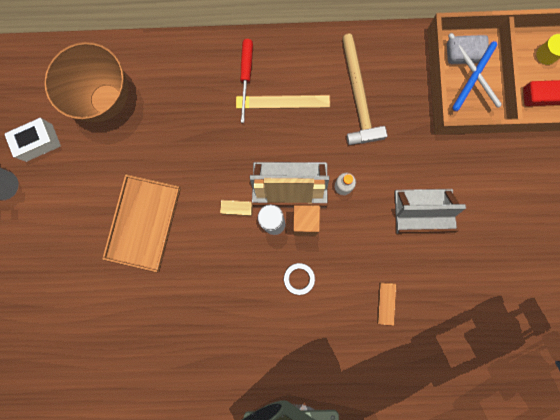

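The side view shows the billet top at (270,196), the tin cap at (273,178), the rack at (310,225) and the easel at (283,345). In the top view the tin is at (271,218), the billet at (306,218), the tray at (142,223), the easel at (428,210) and a loose bottle at (345,184). I'll enlarge these to get the corners.

```bash
cat > h.py <<'E'
import numpy as np,cv2
from scipy.spatial.transform import Rotation as R
from plant import *
def load(n): return dict(np.load(f"pics/{n}.npz"))
def take(n,tag):
    s=get_state(); f=grab_frame(n)
    if n=="wrist":
        T=np.eye(4);T[:3,:3]=R.from_euler("xyz",s["orientation"]).as_matrix();T[:3,3]=s["tool_pos"]
        f["world_from_camera"]=T@np.array(f.pop("T_tool_cam"))
    np.savez(f"pics/{tag}.npz",**f); cv2.imwrite(f"pics/{tag}.png",f["img"][:,:,::-1]); return f
def ray(f,px):
    K=f["camera_matrix"];T=f["world_from_camera"]
    d=np.array([(px[0]-K[0,2])/K[0,0],-(px[1]-K[1,2])/K[1,1],-1]); return T[:3,3],T[:3,:3]@d
def onz(f,px,z):
    o,d=ray(f,px); return o+d*(z-o[2])/d[2]
def proj(f,p):
    T=f["world_from_camera"];c=T[:3,:3].T@(np.array(p)-T[:3,3]);K=f["camera_matrix"]
    return np.array([K[0,2]+K[0,0]*c[0]/-c[2],K[1,2]-K[1,1]*c[1]/-c[2]])
def move(world_p,Rw):
    """shift/turn fractions in tool axes from the current pose to world TCP pose"""
    s=get_state();R0=R.from_euler("xyz",s["orientation"])
    dx=R0.inv().apply(np.array(world_p)-s["tool_pos"])/200; dr=(R0.inv()*Rw).as_rotvec()/(np.pi/4)
    return dx.round(3),dr.round(3)
E
python3 - <<'E'
import cv2,numpy as np
from h import *
a=cv2.imread("pics/top0.png")[155:275,95:475];b=cv2.imread("pics/side0.png")[160:390,225:345]
cv2.imwrite("pics/c0.png",cv2.resize(a,None,fx=2.1,fy=4.5,interpolation=cv2.INTER_CUBIC))
t=load("top0")
g=cv2.cvtColor(t["img"],cv2.COLOR_RGB2HSV); 
cv2.imwrite("pics/c1.png",cv2.resize(cv2.imread("pics/top0.png")[155:240,230:370],None,fx=5.6,fy=5.6,interpolation=cv2.INTER_CUBIC))
for n,px,z in [("tin",(271,217.5),175),("billet",(306,219),175),("traycorners",(126,176),16),("",(178,186),16),("",(157,271),16),("",(104,259),16)]:
    print(n,onz(t,px,z).round(1))
E
```

```text
tin [508.8  24.8 175. ]
billet [504.  -41.7 175. ]
traycorners [628.7 364.9  16. ]
 [601.8 244.5  16. ]
 [410.2 291.7  16. ]
 [440.1 412.2  16. ]
```

View pics/c1.png

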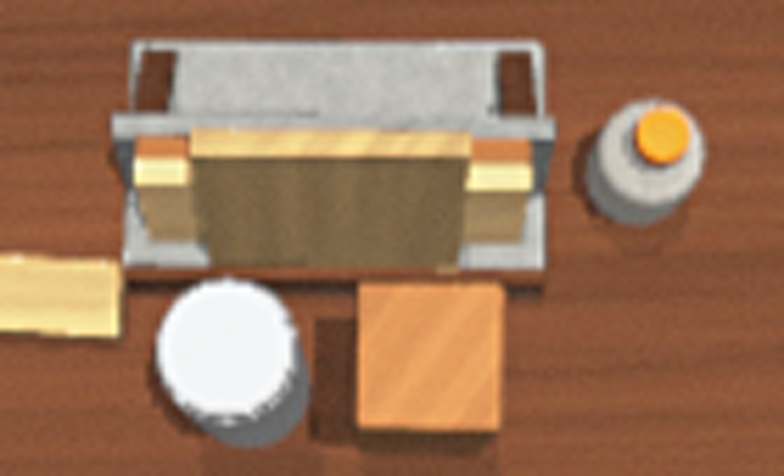

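Run:
```python
from h import *
s=get_state();f=grab_frame("wrist");print(np.array(f["T_tool_cam"]).round(3),f["camera_matrix"].round(1))
P=lambda yaw,tilt=0:R.from_euler("xyz",[-np.pi/2,0,np.radians(yaw)])
print(move([440,-10,330],P(-91.5)))
cv2.imwrite("pics/c2.png",cv2.resize(cv2.imread("pics/top0.png")[175:245,380:480],None,fx=6,fy=6,interpolation=cv2.INTER_CUBIC))
t=load("top0"); c=lambda x,y:(230+(x+.5)/5.6-.5,155+(y+.5)/5.6-.5)
for n,x,y,z in [("tin",227,352,175),("b",358,284,175),("b",503,284,175),("b",503,430,175),("b",358,430,175),("restL",113,138,82),("restR",556,138,82),("tallL",190,128,148),("tallR",470,128,148)]:print(n,onz(t,c(x,y),z).round(1))
```

```text
[[ 1.00000e-03 -9.62000e-01 -2.73000e-01 -7.75980e+01]
 [-0.00000e+00  2.73000e-01 -9.62000e-01 -1.70643e+02]
 [ 1.00000e+00  1.00000e-03  0.00000e+00 -7.80000e-01]
 [ 0.00000e+00  0.00000e+00  0.00000e+00  1.00000e+00]] [[293.7   0.  278.1]
 [  0.  293.7 210.5]
 [  0.    0.    1. ]]
(array([-1.958, -0.581, -1.871]), array([ 2.000e-03, -1.393e+00, -1.000e-03]))
tin [508.9  26.5 175. ]
b [531.  -18.7 175. ]
b [529.5 -68.1 175. ]
b [479.8 -66.4 175. ]
b [481.1 -17.3 175. ]
restL [600.7  73.1  82. ]
restR [595.6 -95.5  82. ]
tallL [591.6  39.3 148. ]
tallR [588.6 -60.  148. ]
```

View pics/c2.png

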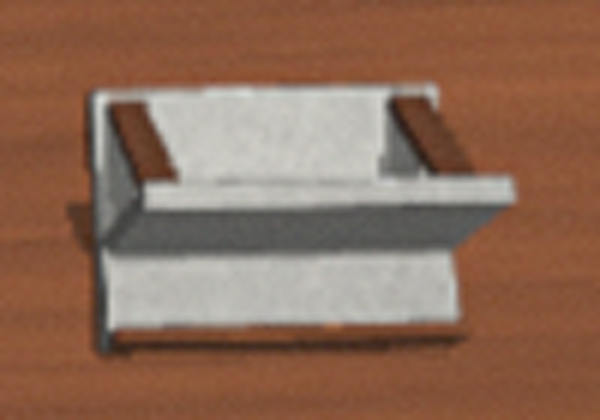

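The easel's rest top front edge runs from (140,207) to (515,203) in the crop, and its lip is near row 330.

Request:
{"name": "jog_arm", "arguments": {"plan": [{"xyz": [-1, -0.3, -0.95], "delta_rot": [0, -0.7, 0], "jaw": 75}, {"xyz": [-1, -0.3, -0.95], "delta_rot": [0, -0.7, 0], "jaw": 75}, {"xyz": [-1, -0.3, -0.95], "delta_rot": [0, -0.7, 0], "jaw": 75}, {"xyz": [-1, -0.3, -0.95], "delta_rot": [0, -0.7, 0], "jaw": 75}, {"xyz": [-1, -0.3, -0.95], "delta_rot": [0, -0.7, 0], "jaw": 75}, {"xyz": [-1, -0.3, -0.95], "delta_rot": [0, -0.7, 0], "jaw": 75}, {"xyz": [-1, -0.3, -0.95], "delta_rot": [0, -0.7, 0], "jaw": 75}], "force": 25}}

```text
time_s: 0.85
tool_pos: [348.8, -256.6, 275.1]
orientation: [-1.569, 0.001, -2.136]
ft_force: [-0.3, -1.2, 0.0]
width: 0.822
```

```bash
cat >> h.py <<'E'
P=lambda yaw:R.from_euler("xyz",[-np.pi/2,0,np.radians(yaw)])
E
python3 - <<'E'
from h import *
print(move([450,-40,350],P(-91.6)))
t=load("top0"); c=lambda x,y:(380+(x+.5)/6-.5,175+(y+.5)/6-.5)
a,b=[onz(t,c(x,y),82) for x,y in [(140,207),(515,203)]];print(a,b,(a+b)/2,np.degrees(np.arctan2(-(a-b)[0],(a-b)[1])))
E
```

```text
(array([-1.186, -0.374, -0.152]), array([-0.003, -0.684, -0.001]))
[ 527.19442851 -248.5729363    82.        ] [ 524.84301898 -378.96561911   82.        ] [ 526.01872375 -313.76927771   82.        ] -1.0331196318461966
```

Request:
{"name": "jog_arm", "arguments": {"plan": [{"xyz": [-1, -0.37, 0.05], "delta_rot": [0, -0.685, 0], "jaw": 75}, {"xyz": [-1, -0.37, 0.05], "delta_rot": [0, -0.685, 0], "jaw": 75}, {"xyz": [-1, -0.37, 0.05], "delta_rot": [0, -0.685, 0], "jaw": 75}, {"xyz": [-1, -0.37, 0.05], "delta_rot": [0, -0.685, 0], "jaw": 75}, {"xyz": [-1, -0.37, 0.05], "delta_rot": [0, -0.685, 0], "jaw": 75}, {"xyz": [-1, -0.37, 0.05], "delta_rot": [0, -0.685, 0], "jaw": 75}, {"xyz": [-1, -0.37, 0.05], "delta_rot": [0, -0.685, 0], "jaw": 75}, {"xyz": [-1, -0.37, 0.05], "delta_rot": [0, -0.685, 0], "jaw": 75}]}}

```text
time_s: 1.65
tool_pos: [463.0, -97.9, 347.1]
orientation: [-1.573, -0.0, -1.606]
ft_force: [-0.3, -0.3, -0.3]
width: 0.824
```

Run:
```python
from h import *
f=take("wrist","w1"); print(get_state()["tool_pos"],get_state()["orientation"])
for p in [(509,26.5,175),(505.4,-42.6,175),(598,73,82),(598,-95,82),(590,-10,148)]: print(proj(f,p).round(1))
print(proj(load("side0"),(509,26.5,175)),proj(load("side0"),(505.4,-42.6,175)))
```

```text
[463.07313418 -97.82534439 347.2297446 ] [-1.57247162e+00 -3.03613333e-04 -1.60571314e+00]
[317.   80.8]
[313.8 146.4]
[374.9  51. ]
[368.7 176. ]
[381.8 114.6]
[271.12301228 174.80740357] [268.81135778 197.25589779]
```

View pics/w1.png

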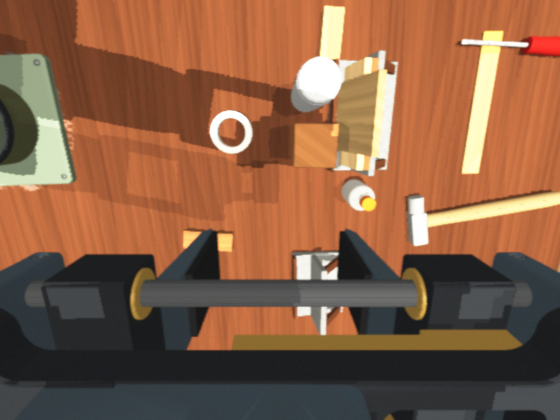

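The wrist view shows the tin cap centre at about (319,81) and the billet top at about (316,145). Both are within about 2 mm of the top-view estimate. I'll use tin (510.2, 27) and billet (507, -43).

Run:
```python
from h import *
print(move([510.2,27,250],P(-91.6)),move([510.2,27,126],P(-91.6)))
```

```text
(array([-0.632,  0.486,  0.215]), array([ 0.002, -0.009,  0.   ])) (array([-0.632,  1.106,  0.216]), array([ 0.002, -0.009,  0.   ]))
```

Request:
{"name": "jog_arm", "arguments": {"plan": [{"xyz": [-0.632, 0.3, 0.215], "delta_rot": [0, -0.009, 0], "jaw": 75}, {"xyz": [-0.632, 0.3, 0.215], "delta_rot": [0, -0.009, 0], "jaw": 75}, {"xyz": [-0.632, 0.3, 0.215], "delta_rot": [0, -0.009, 0], "jaw": 75}, {"xyz": [-0.632, 0.486, 0.215], "delta_rot": [0, -0.009, 0], "jaw": 75}, {"xyz": [-0.632, 0.62, 0.215], "delta_rot": [0, -0.009, 0], "jaw": 75}, {"xyz": [-0.632, 0.75, 0.215], "delta_rot": [0, -0.009, 0], "jaw": 75}, {"xyz": [-0.632, 0.75, 0.215], "delta_rot": [0, -0.009, 0], "jaw": 75}]}}

```text
time_s: 2.4
tool_pos: [508.2, 27.3, 194.4]
orientation: [-1.579, -0.001, -1.598]
ft_force: [-0.8, -0.1, 1.0]
width: 0.822
```

Run:
```python
from h import *
s=get_state();print(s["tool_pos"],move([510.2,27,126],P(-91.6)))
f=take("wrist","w2");cv2.imwrite("pics/w2c.png",f["img"][:,:,::-1][:, :])
```

```text
[508.1874351   27.29033634 194.40453347] (array([0.001, 0.342, 0.013]), array([0.011, 0.001, 0.001]))
```

View pics/w2.png

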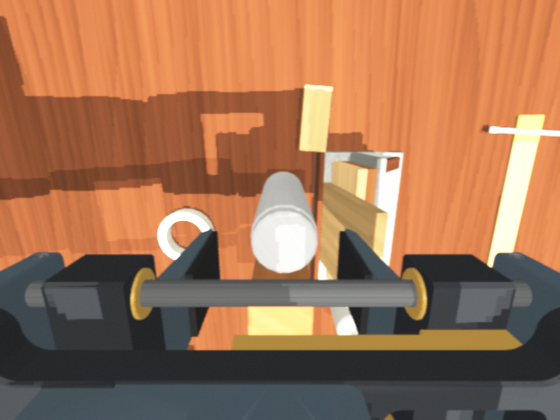

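The wrist view is clear, with the tin cap spanning columns 253–316 and rows 207–271, centred near (284.5,239).

Run:
```python
from h import *
f=load("w2");print(onz(f,(284.5,239),175));print(move([511,27,126],P(-91.6)))
```

```text
[512.30158981  30.86082075 175.        ]
(array([0.002, 0.353, 0.007]), array([0.005, 0.001, 0.001]))
```

Request:
{"name": "jog_arm", "arguments": {"plan": [{"xyz": [-0.005, 0.17, 0.005], "delta_rot": [0, 0, 0], "jaw": 75}, {"xyz": [-0.005, 0.35, 0.005], "delta_rot": [0, 0, 0], "jaw": 75}, {"xyz": [-0.005, 0.35, 0.005], "delta_rot": [0, 0, 0], "jaw": 75}, {"xyz": [-0.005, 0.35, 0.005], "delta_rot": [0, 0, 0], "jaw": 75}, {"xyz": [-0.005, 0.35, 0.005], "delta_rot": [0, 0, 0], "jaw": 75}]}}

```text
time_s: 2.95
tool_pos: [514.1, 29.2, 130.5]
orientation: [-1.566, 0.0, -1.596]
ft_force: [0.6, 0.1, -0.4]
width: 0.823
```

Request:
{"name": "jog_arm", "arguments": {"plan": [{"xyz": [0, 0, 0], "delta_rot": [0, 0, 0], "jaw": 55}, {"xyz": [0, 0, 0], "delta_rot": [0, 0, 0], "jaw": 48}, {"xyz": [0, 0, 0], "delta_rot": [0, 0, 0], "jaw": 40}, {"xyz": [0, 0, 0], "delta_rot": [0, 0, 0], "jaw": 40}, {"xyz": [0, 0, 0], "delta_rot": [0, 0, 0], "jaw": 40}, {"xyz": [0, 0, 0], "delta_rot": [0, 0, 0], "jaw": 40}]}}

```text
time_s: 3.55
tool_pos: [512.4, 29.5, 128.5]
orientation: [-1.57, -0.0, -1.596]
ft_force: [-1.6, -0.5, 6.6]
width: 0.548
```

Run:
```python
from h import *
s=get_state();print(s["tool_pos"],s["orientation"],s["width"]*91.2,s["ft_force"])
c,sn=np.cos(np.radians(-13.9)),np.sin(np.radians(-13.9))
T=lambda x,y:np.array([520.2+c*x-sn*y,328.3+sn*x+c*y])
for n,p in [("A",T(-48,0)),("B",T(48,0))]: print(n,p,move([*p,260],P(-91.6)))
```

```text
[512.38153408  29.49349046 128.47623538] [-1.57019697e+00 -5.58922771e-05 -1.59590654e+00] 49.95908658334863 [-1.63128622 -0.47523613  6.6302764 ]
A [473.60560888 339.83094604] (array([-1.546, -0.658, -0.232]), array([-0.001,  0.004,  0.   ]))
B [566.79439112 316.76905396] (array([-1.443, -0.658,  0.236]), array([-0.001,  0.004,  0.   ]))
```

The tin is gripped (opening 50.0 mm) with the TCP at (512.4, 29.5, 128.5).

Request:
{"name": "jog_arm", "arguments": {"plan": [{"xyz": [0, -0.15, 0], "delta_rot": [0, 0, 0], "jaw": 40}, {"xyz": [0, -0.4, 0], "delta_rot": [0, 0, 0], "jaw": 40}, {"xyz": [-0.1, -0.5, 0.02], "delta_rot": [0, 0, 0], "jaw": 40}, {"xyz": [-0.3, -0.55, 0.05], "delta_rot": [0, 0, 0], "jaw": 40}, {"xyz": [-0.5, -0.55, 0.1], "delta_rot": [0, 0, 0], "jaw": 40}, {"xyz": [-0.7, -0.55, 0.15], "delta_rot": [0, 0, 0], "jaw": 40}, {"xyz": [-0.9, -0.55, 0.2], "delta_rot": [0, 0, 0], "jaw": 40}, {"xyz": [-1, -0.55, 0.235], "delta_rot": [0, 0, 0], "jaw": 40}]}}

```text
time_s: 4.35
tool_pos: [564.1, 231.4, 236.1]
orientation: [-1.573, 0.0, -1.594]
ft_force: [0.5, -0.2, -3.0]
width: 0.539
```

Run:
```python
from h import *
s=get_state();print(s["tool_pos"],s["orientation"],s["width"]*91.2,s["ft_force"])
print(move([566.8,316.8,134.5],P(-91.6)))
```

```text
[564.05300966 231.42920916 236.10484902] [-1.57305463e+00  4.28616360e-04 -1.59364606e+00] 49.112271955207 [ 0.46000302 -0.23022453 -2.9584669 ]
(array([-0.427,  0.508,  0.005]), array([ 0.003,  0.006, -0.001]))
```

Request:
{"name": "jog_arm", "arguments": {"plan": [{"xyz": [-0.2, 0, 0], "delta_rot": [0, 0, 0], "jaw": 40}, {"xyz": [-0.42, 0.05, 0], "delta_rot": [0, 0, 0], "jaw": 40}, {"xyz": [-0.42, 0.25, 0], "delta_rot": [0, 0, 0], "jaw": 40}, {"xyz": [-0.42, 0.4, 0], "delta_rot": [0, 0, 0], "jaw": 40}, {"xyz": [-0.42, 0.47, 0], "delta_rot": [0, 0, 0], "jaw": 40}, {"xyz": [-0.42, 0.49, 0], "delta_rot": [0, 0, 0], "jaw": 40}, {"xyz": [-0.42, 0.49, 0], "delta_rot": [0, 0, 0], "jaw": 40}]}}

```text
time_s: 5.05
tool_pos: [566.7, 312.1, 139.9]
orientation: [-1.571, -0.0, -1.596]
ft_force: [-0.8, -0.5, -2.8]
width: 0.545
```

Run:
```python
from h import *
s=get_state();print(s["tool_pos"],s["orientation"],s["width"]*91.2,s["ft_force"])
print(move([566.8,316.8,134.5],P(-91.6)))
```

```text
[566.72486045 312.0550031  139.93247563] [-1.57074506e+00 -9.92320275e-06 -1.59647901e+00] 49.72043787537728 [-0.77585868 -0.46139775 -2.83475524]
(array([-0.024,  0.027, -0.   ]), array([-0.   ,  0.003,  0.   ]))
```

Request:
{"name": "jog_arm", "arguments": {"plan": [{"xyz": [-0.02, 0.018, 0], "delta_rot": [0, 0, 0], "jaw": 40}, {"xyz": [-0.02, 0.028, 0], "delta_rot": [0, 0, 0], "jaw": 40}, {"xyz": [-0.02, 0.028, 0], "delta_rot": [0, 0, 0], "jaw": 40}, {"xyz": [-0.02, 0.028, 0], "delta_rot": [0, 0, 0], "jaw": 52}, {"xyz": [-0.02, 0.028, 0], "delta_rot": [0, 0, 0], "jaw": 60}, {"xyz": [-0.02, 0.028, 0], "delta_rot": [0, 0, 0], "jaw": 72}, {"xyz": [-0.02, 0.028, 0], "delta_rot": [0, 0, 0], "jaw": 75}]}}

```text
time_s: 5.75
tool_pos: [566.7, 316.3, 134.9]
orientation: [-1.57, 0.0, -1.596]
ft_force: [0.0, -0.2, -0.1]
width: 0.798
```

Request:
{"name": "jog_arm", "arguments": {"plan": [{"xyz": [0, -0.15, 0], "delta_rot": [0, 0, 0], "jaw": 75}, {"xyz": [0, -0.4, 0], "delta_rot": [0, 0, 0], "jaw": 75}, {"xyz": [0.2, -0.5, 0], "delta_rot": [0, 0, 0], "jaw": 75}, {"xyz": [0.4, -0.5, -0.05], "delta_rot": [0, 0, 0], "jaw": 75}, {"xyz": [0.65, -0.5, -0.1], "delta_rot": [0, 0, 0], "jaw": 75}, {"xyz": [0.9, -0.5, -0.2], "delta_rot": [0, 0, 0], "jaw": 75}, {"xyz": [1, -0.5, -0.3], "delta_rot": [0, 0, 0], "jaw": 75}, {"xyz": [1, -0.5, -0.3], "delta_rot": [0, 0, 0], "jaw": 75}]}}

```text
time_s: 6.55
tool_pos: [498.8, 114.9, 235.0]
orientation: [-1.572, -0.001, -1.599]
ft_force: [0.5, 0.2, 1.0]
width: 0.821
```

Run:
```python
from h import *
s=get_state();print(s["tool_pos"],s["orientation"],s["width"]*91.2,s["ft_force"])
print(move([508,-43.5,215],P(-91.6)))
```

```text
[498.84287449 114.87735094 234.9733614 ] [-1.57179250e+00 -1.10784460e-03 -1.59927132e+00] 74.90302238161108 [0.53640054 0.1572784  0.97406315]
(array([0.79 , 0.101, 0.068]), array([ 0.001, -0.001,  0.001]))
```

Request:
{"name": "jog_arm", "arguments": {"plan": [{"xyz": [0.25, 0.05, 0.07], "delta_rot": [0, 0, 0], "jaw": 75}, {"xyz": [0.5, 0.1, 0.07], "delta_rot": [0, 0, 0], "jaw": 75}, {"xyz": [0.79, 0.15, 0.07], "delta_rot": [0, 0, 0], "jaw": 75}, {"xyz": [0.79, 0.2, 0.07], "delta_rot": [0, 0, 0], "jaw": 75}, {"xyz": [0.79, 0.2, 0.07], "delta_rot": [0, 0, 0], "jaw": 75}, {"xyz": [0.79, 0.2, 0.07], "delta_rot": [0, 0, 0], "jaw": 75}]}}

```text
time_s: 7.15
tool_pos: [511.9, -39.5, 194.4]
orientation: [-1.571, 0.001, -1.596]
ft_force: [-0.2, 0.1, 0.5]
width: 0.821
```

Run:
```python
from h import *
s=get_state();print(s["tool_pos"],s["orientation"],s["width"]*91.2,s["ft_force"])
f=take("wrist","w3");cv2.imwrite("pics/w3c.png",cv2.resize(f["img"][150:300,200:400,::-1],None,fx=4,fy=4,interpolation=cv2.INTER_CUBIC))
print(move([508,-43.5,128],P(-91.6)))
```

```text
[511.88977361 -39.52032399 194.38907994] [-1.57073564e+00  9.23585006e-04 -1.59587201e+00] 74.8809012530272 [-0.22535589  0.1475257   0.52200376]
(array([ 0.023,  0.334, -0.02 ]), array([-0.001,  0.005, -0.001]))
```

View pics/w3c.png

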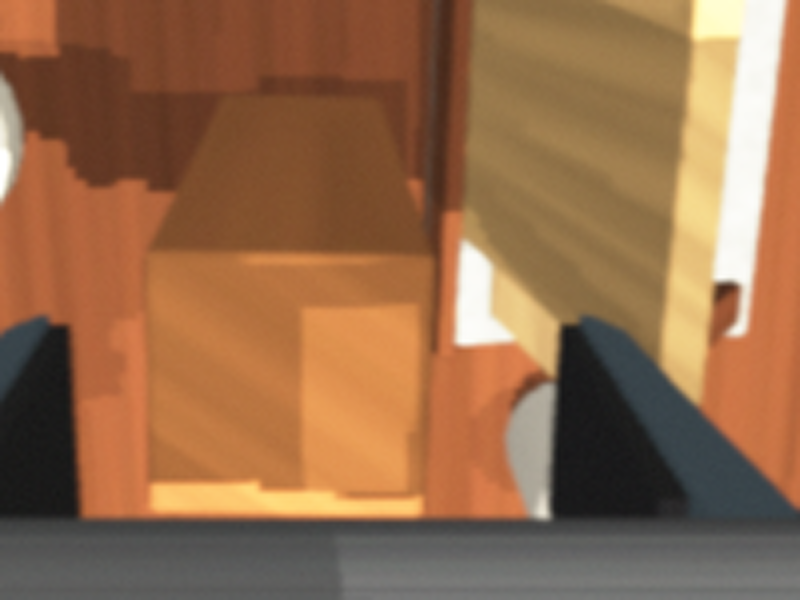

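The crop shows the billet's far top edge running from (147,254) to (433,258).

Run:
```python
from h import *
f=load("w3");c=lambda x,y:(200+(x+.5)/4-.5,150+(y+.5)/4-.5)
a,b=onz(f,c(147,254),175),onz(f,c(433,258),175);print(a,b,(a+b)/2-[0,25,0],np.degrees(np.arctan2((b-a)[1],(b-a)[0])))
```

```text
[484.08733512 -16.41563337 175.        ] [532.30367517 -18.38321281 175.        ] [508.19550515 -42.39942309 175.        ] -2.33679046856702
```

Request:
{"name": "jog_arm", "arguments": {"plan": [{"xyz": [0.016, 0.17, -0.018], "delta_rot": [0, 0.01, 0], "jaw": 75}, {"xyz": [0.016, 0.3, -0.018], "delta_rot": [0, 0.01, 0], "jaw": 75}, {"xyz": [0.016, 0.33, -0.018], "delta_rot": [0, 0.01, 0], "jaw": 75}, {"xyz": [0.016, 0.33, -0.018], "delta_rot": [0, 0.01, 0], "jaw": 75}, {"xyz": [0.016, 0.33, -0.018], "delta_rot": [0, 0.01, 0], "jaw": 60}, {"xyz": [0.016, 0.33, -0.018], "delta_rot": [0, 0.01, 0], "jaw": 54}, {"xyz": [0.016, 0.33, -0.018], "delta_rot": [0, 0.01, 0], "jaw": 48}, {"xyz": [0.016, 0.33, -0.018], "delta_rot": [0, 0.01, 0], "jaw": 40}]}}

```text
time_s: 8.0
tool_pos: [508.1, -43.6, 129.2]
orientation: [-1.57, -0.0, -1.604]
ft_force: [-1.3, 0.1, 2.2]
width: 0.55
```

Request:
{"name": "jog_arm", "arguments": {"plan": [{"xyz": [0, 0, 0], "delta_rot": [0, 0, 0], "jaw": 40}, {"xyz": [0, 0, 0], "delta_rot": [0, 0, 0], "jaw": 40}, {"xyz": [0, 0, 0], "delta_rot": [0, 0, 0], "jaw": 40}]}}

```text
time_s: 8.3
tool_pos: [508.1, -43.7, 129.2]
orientation: [-1.57, 0.0, -1.604]
ft_force: [-1.8, 1.1, 5.7]
width: 0.544
```

Run:
```python
from h import *
s=get_state();print(s["tool_pos"],s["orientation"],s["width"]*91.2,s["ft_force"])
print(move([473.6,339.8,134.5],P(-91.8)))
```

```text
[508.10422787 -43.68356787 129.20378233] [-1.56957497e+00  4.40314180e-05 -1.60411485e+00] 49.57274830590767 [-1.81300131  1.05370684  5.66418214]
(array([-1.911, -0.027, -0.236]), array([-0.002, -0.002, -0.   ]))
```

Request:
{"name": "jog_arm", "arguments": {"plan": [{"xyz": [0, -0.15, 0], "delta_rot": [0, 0, 0], "jaw": 40}, {"xyz": [0, -0.4, 0], "delta_rot": [0, 0, 0], "jaw": 40}, {"xyz": [-0.1, -0.5, -0.02], "delta_rot": [0, 0, 0], "jaw": 40}, {"xyz": [-0.3, -0.55, -0.1], "delta_rot": [0, 0, 0], "jaw": 40}, {"xyz": [-0.5, -0.55, -0.15], "delta_rot": [0, 0, 0], "jaw": 40}, {"xyz": [-0.75, -0.55, -0.2], "delta_rot": [0, 0, 0], "jaw": 40}, {"xyz": [-1, -0.55, -0.23], "delta_rot": [0, 0, 0], "jaw": 40}, {"xyz": [-1, -0.55, -0.23], "delta_rot": [0, 0, 0], "jaw": 40}]}}

```text
time_s: 9.1
tool_pos: [467.3, 162.8, 237.7]
orientation: [-1.572, 0.003, -1.598]
ft_force: [-0.1, -0.7, -2.9]
width: 0.546
```

Request:
{"name": "jog_arm", "arguments": {"plan": [{"xyz": [-0.25, 0, 0], "delta_rot": [0, 0, 0], "jaw": 40}, {"xyz": [-0.5, 0, 0], "delta_rot": [0, 0, 0], "jaw": 40}, {"xyz": [-0.75, 0, 0], "delta_rot": [0, 0, 0], "jaw": 40}, {"xyz": [-0.91, 0, -0.006], "delta_rot": [0, 0, 0], "jaw": 40}, {"xyz": [-0.91, 0.2, -0.006], "delta_rot": [0, 0, 0], "jaw": 40}, {"xyz": [-0.91, 0.4, -0.006], "delta_rot": [0, 0, 0], "jaw": 40}, {"xyz": [-0.91, 0.5, -0.006], "delta_rot": [0, 0, 0], "jaw": 40}, {"xyz": [-0.91, 0.5, -0.006], "delta_rot": [0, 0, 0], "jaw": 40}]}}

```text
time_s: 9.9
tool_pos: [471.9, 338.1, 135.1]
orientation: [-1.576, -0.004, -1.604]
ft_force: [-0.1, -1.4, -2.1]
width: 0.547
```

Run:
```python
from h import *
s=get_state();print(s["tool_pos"],s["orientation"],s["width"]*91.2,s["ft_force"])
print(move([473.6,339.8,134.7],P(-91.8)))
```

```text
[471.89899485 338.10753325 135.0633468 ] [-1.57577585 -0.0042077  -1.60386546] 49.90363148648935 [-0.13219952 -1.35886951 -2.06998491]
(array([-0.009,  0.002,  0.008]), array([ 0.006, -0.002,  0.005]))
```

Request:
{"name": "jog_arm", "arguments": {"plan": [{"xyz": [0, 0, 0], "delta_rot": [0, 0, 0], "jaw": 40}, {"xyz": [0, 0, 0], "delta_rot": [0, 0, 0], "jaw": 40}]}}

```text
time_s: 10.1
tool_pos: [473.9, 339.7, 139.1]
orientation: [-1.57, 0.001, -1.604]
ft_force: [0.5, -0.4, -2.7]
width: 0.544
```

Request:
{"name": "jog_arm", "arguments": {"plan": [{"xyz": [0, 0.013, 0], "delta_rot": [0, 0, 0], "jaw": 40}, {"xyz": [0, 0.024, 0], "delta_rot": [0, 0, 0], "jaw": 40}, {"xyz": [0, 0.024, 0], "delta_rot": [0, 0, 0], "jaw": 40}, {"xyz": [0, 0.024, 0], "delta_rot": [0, 0, 0], "jaw": 52}, {"xyz": [0, 0.024, 0], "delta_rot": [0, 0, 0], "jaw": 60}, {"xyz": [0, 0.024, 0], "delta_rot": [0, 0, 0], "jaw": 68}, {"xyz": [0, 0.024, 0], "delta_rot": [0, 0, 0], "jaw": 70}]}}

```text
time_s: 10.8
tool_pos: [473.4, 339.9, 133.8]
orientation: [-1.57, 0.0, -1.604]
ft_force: [-0.1, -0.1, 1.2]
width: 0.763
```

Request:
{"name": "jog_arm", "arguments": {"plan": [{"xyz": [0, -0.15, 0], "delta_rot": [0, 0, 0], "jaw": 70}, {"xyz": [0, -0.4, 0], "delta_rot": [0, 0, 0], "jaw": 70}, {"xyz": [0.2, -0.5, 0], "delta_rot": [0, 0, 0], "jaw": 60}, {"xyz": [0.4, -0.5, 0.1], "delta_rot": [0, 0, 0], "jaw": 50}, {"xyz": [0.6, -0.5, 0.2], "delta_rot": [0, 0, 0], "jaw": 45}, {"xyz": [0.8, -0.5, 0.3], "delta_rot": [0, 0, 0], "jaw": 45}, {"xyz": [1, -0.5, 0.4], "delta_rot": [0, 0, 0], "jaw": 45}, {"xyz": [1, -0.5, 0.4], "delta_rot": [0, 0, 0], "jaw": 45}]}}

```text
time_s: 11.6
tool_pos: [548.5, 132.7, 233.6]
orientation: [-1.569, -0.002, -1.609]
ft_force: [-1.1, 1.0, 0.3]
width: 0.494
```

```bash
cat >> h.py <<'E'
def Q(yaw,tilt=10):
    s,c=np.sin(np.radians(tilt)),np.cos(np.radians(tilt))
    return R.from_euler("z",yaw,degrees=True)*R.from_matrix([[0,-s,c],[-1,0,0],[0,-c,-s]])
def slope(o,yaw,d,u,y=0,z0=15):
    """point at depth d off the rest, u up the slope, y along a stand at o=(x,y)"""
    s,c=np.sin(np.radians(10)),np.cos(np.radians(10))
    return R.from_euler("z",yaw,degrees=True).apply([-d*c+u*s,y,z0+d*s+u*c])+[*o,0]
E
python3 - <<'E'
from h import *
t=load("top0"); c=lambda x,y:(230+(x+.5)/5.6-.5,155+(y+.5)/5.6-.5)
m=onz(t,c(330,143),147.4);L=onz(t,c(190,128),149);Rr=onz(t,c(470,128),149);print("topmid",m,L,Rr)
s=get_state();print(s["tool_pos"],s["orientation"],s["width"]*91.2)
o=m[:2]+[2,0];print("rack",o)
for u in (81,200): print(slope(o,-1.7,25,u),*move(slope(o,-1.7,25,u),Q(-1.7)))
E
```

```text
topmid [584.80569504 -10.2482234  147.4       ] [591.42148215  39.22248728 149.        ] [588.39917933 -59.91513519 149.        ]
[548.45621652 132.68035727 233.61336194] [-1.56928045 -0.00200067 -1.60944436] 45.03359679451904
rack [586.80569504 -10.2482234 ]
[576.25564915  -9.93510534  99.11063244] [0.706 0.674 0.165] [-0.224 -0.012  0.002]
[596.91068718 -10.54813256 216.30275504] [0.706 0.088 0.27 ] [-0.224 -0.012  0.002]
```

Request:
{"name": "jog_arm", "arguments": {"plan": [{"xyz": [0.25, 0, 0.1], "delta_rot": [-0.1, -0.012, 0], "jaw": 45}, {"xyz": [0.5, 0, 0.2], "delta_rot": [-0.224, -0.012, 0], "jaw": 45}, {"xyz": [0.706, 0.1, 0.248], "delta_rot": [-0.224, -0.012, 0], "jaw": 45}, {"xyz": [0.706, 0.211, 0.248], "delta_rot": [-0.224, -0.012, 0], "jaw": 45}, {"xyz": [0.706, 0.211, 0.248], "delta_rot": [-0.224, -0.012, 0], "jaw": 45}, {"xyz": [0.706, 0.211, 0.248], "delta_rot": [-0.224, -0.012, 0], "jaw": 45}, {"xyz": [0.706, 0.211, 0.248], "delta_rot": [-0.224, -0.012, 0], "jaw": 45}]}}

```text
time_s: 12.3
tool_pos: [591.9, -4.3, 192.9]
orientation: [-1.744, 0.001, -1.593]
ft_force: [-0.3, 0.1, 0.6]
width: 0.493
```

Run:
```python
from h import *
f=take("wrist","w4");cv2.imwrite("pics/w4c.png",cv2.resize(f["img"][120:320,150:410,::-1],None,fx=3,fy=3,interpolation=cv2.INTER_CUBIC))
s=get_state();print(s["tool_pos"],s["orientation"]);o=np.array([586.8,-10.2])
for y in (50,-50): print(proj(f,slope(o,-1.7,20,130,y)),proj(f,slope(o,-1.7,30,130,y)))
```

```text
[591.93862447  -4.23187628 193.04175283] [-1.74385835e+00  9.83575300e-04 -1.59259155e+00]
[286.83445822 175.19261329] [273.34607931 175.10044127]
[284.98376755 294.33138208] [273.00437141 294.27161   ]
```

View pics/w4c.png

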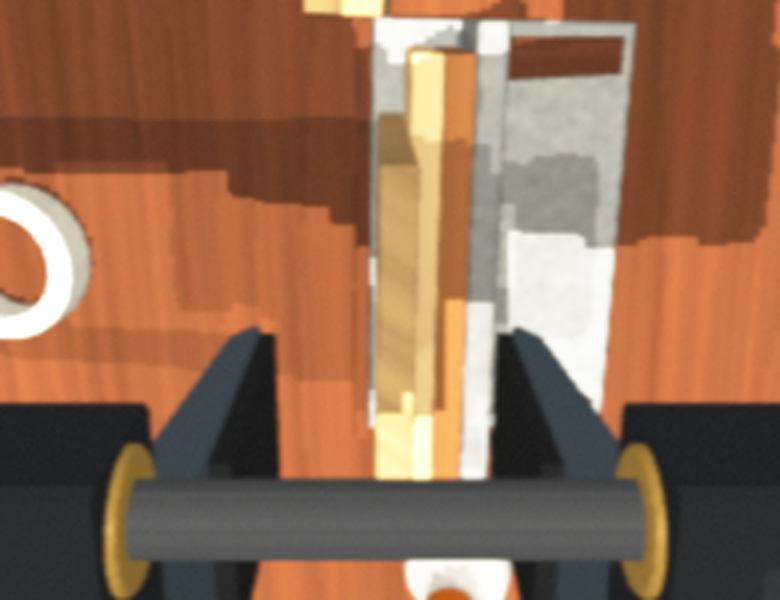

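The tall panel's top face spans columns 380–418 of the crop, with its far end at row 165. That puts it about 2 mm further in +x than the top camera estimated, and its y agrees.

Run:
```python
from h import *
o=(588.6,-10.3)
for u in (82,135): print(slope(o,-2,25,u),*move(slope(o,-2,25,u),Q(-2)))
```

```text
[578.22528059  -9.93770682 100.09544019] [0.03  0.469 0.013] [-0.002  0.017  0.002]
[587.42302758 -10.25889922 152.2902511 ] [0.031 0.204 0.013] [-0.002  0.017  0.002]
```

Request:
{"name": "jog_arm", "arguments": {"plan": [{"xyz": [0.03, 0.1, 0.013], "delta_rot": [0, 0.017, 0], "jaw": 45}, {"xyz": [0.03, 0.25, 0.013], "delta_rot": [0, 0.017, 0], "jaw": 45}, {"xyz": [0.03, 0.4, 0.013], "delta_rot": [0, 0.017, 0], "jaw": 45}, {"xyz": [0.03, 0.465, 0.013], "delta_rot": [0, 0.017, 0], "jaw": 45}, {"xyz": [0.03, 0.465, 0.013], "delta_rot": [0, 0.017, 0], "jaw": 45}, {"xyz": [0.03, 0.465, 0.013], "delta_rot": [0, 0.017, 0], "jaw": 45}, {"xyz": [0.03, 0.465, 0.013], "delta_rot": [0, 0.017, 0], "jaw": 45}]}}

```text
time_s: 13.05
tool_pos: [579.1, -11.0, 101.1]
orientation: [-1.743, -0.002, -1.607]
ft_force: [0.4, -1.0, -0.3]
width: 0.494
```

Run:
```python
from h import *
s=get_state();print(s["orientation"],s["ft_force"]);print(*move(slope((588.6,-10.3),-2,25,82),Q(-2)))
```

```text
[-1.74290588e+00 -1.60853526e-03 -1.60727075e+00] [ 0.38895035 -1.04456174 -0.26598188]
[-0.005  0.006 -0.004] [-0.003 -0.002  0.002]
```

Request:
{"name": "jog_arm", "arguments": {"plan": [{"xyz": [-0.005, 0, -0.003], "delta_rot": [0, 0, 0], "jaw": 35}, {"xyz": [-0.005, 0, -0.003], "delta_rot": [0, 0, 0], "jaw": 25}, {"xyz": [-0.005, 0, -0.003], "delta_rot": [0, 0, 0], "jaw": 16}, {"xyz": [-0.005, 0, -0.003], "delta_rot": [0, 0, 0], "jaw": 12}, {"xyz": [-0.005, 0, -0.003], "delta_rot": [0, 0, 0], "jaw": 8}, {"xyz": [-0.005, 0, -0.003], "delta_rot": [0, 0, 0], "jaw": 4}, {"xyz": [-0.005, 0, -0.003], "delta_rot": [0, 0, 0], "jaw": 2}, {"xyz": [-0.005, 0, -0.003], "delta_rot": [0, 0, 0], "jaw": 2}]}}

```text
time_s: 13.85
tool_pos: [577.1, -10.2, 99.5]
orientation: [-1.747, -0.002, -1.608]
ft_force: [0.2, -0.3, 0.9]
width: 0.108
```

Run:
```python
from h import *
s=get_state();print(s["tool_pos"],s["orientation"],s["width"]*91.2,s["ft_force"])
```

```text
[577.14111697 -10.20693045  99.48402779] [-1.74655120e+00 -1.61828332e-03 -1.60759985e+00] 9.872761027440914 [ 0.22716545 -0.34595979  0.93708811]
```

Request:
{"name": "jog_arm", "arguments": {"plan": [{"xyz": [0, -0.06, 0], "delta_rot": [0, 0, 0], "jaw": 2}, {"xyz": [0, -0.12, 0], "delta_rot": [0, 0, 0], "jaw": 2}, {"xyz": [0, -0.18, 0], "delta_rot": [0, 0, 0], "jaw": 2}, {"xyz": [0, -0.26, 0], "delta_rot": [0, 0, 0], "jaw": 2}, {"xyz": [0, -0.36, 0], "delta_rot": [0, 0, 0], "jaw": 2}, {"xyz": [0, -0.48, 0], "delta_rot": [0, 0, 0], "jaw": 2}, {"xyz": [0, -0.62, 0], "delta_rot": [0, 0, 0], "jaw": 2}, {"xyz": [0, -0.7, 0], "delta_rot": [0, 0, 0], "jaw": 2}]}}

```text
time_s: 14.65
tool_pos: [602.8, -10.9, 240.8]
orientation: [-1.742, -0.002, -1.608]
ft_force: [-0.4, 0.5, -1.0]
width: 0.107
```

Run:
```python
from h import *
s=get_state();print(s["tool_pos"],s["orientation"],s["width"]*91.2,s["ft_force"])
o=(516.5,-313.8); print(*move(slope(o,-1,10,200),Q(-1)))
f=take("side","s1")
t=take("top","t1")
a=cv2.resize(t["img"][150:290,80:480,::-1],None,fx=2,fy=2,interpolation=cv2.INTER_CUBIC)
b=cv2.resize(f["img"][120:260,200:400,::-1],None,fx=2,fy=2,interpolation=cv2.INTER_CUBIC)
im=np.zeros((570,800,3),np.uint8);im[:280]=a;im[285:565,:400]=b;cv2.imwrite("pics/chk1.png",im)
```

```text
[602.82735387 -10.88111002 240.75859822] [-1.74187598e+00 -1.56571949e-03 -1.60757762e+00] 9.802176798909404 [-0.44232421  0.53271845 -0.98251732]
[ 1.527  0.178 -0.224] [-0.004 -0.025 -0.002]
```

View pics/chk1.png

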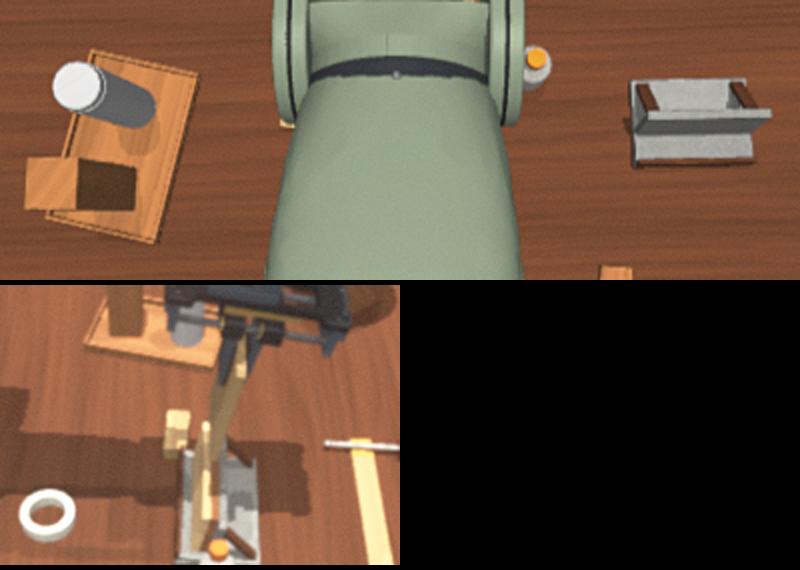

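Top view: tin and billet stand in the tray, at (80,87) and (52,183) in the crop. Side view: the panel is drawn clear and the low panels still lean in the rack.

Request:
{"name": "jog_arm", "arguments": {"plan": [{"xyz": [0.15, 0, -0.03], "delta_rot": [0, -0.025, 0], "jaw": 2}, {"xyz": [0.35, 0, -0.08], "delta_rot": [0, -0.025, 0], "jaw": 2}, {"xyz": [0.55, 0, -0.12], "delta_rot": [0, -0.025, 0], "jaw": 2}, {"xyz": [0.75, 0, -0.17], "delta_rot": [0, -0.025, 0], "jaw": 2}, {"xyz": [0.9, 0, -0.22], "delta_rot": [0, -0.025, 0], "jaw": 2}, {"xyz": [1, 0, -0.22], "delta_rot": [0, -0.025, 0], "jaw": 2}, {"xyz": [1, 0, -0.22], "delta_rot": [0, -0.025, 0], "jaw": 2}, {"xyz": [1, 0, -0.22], "delta_rot": [0, -0.025, 0], "jaw": 2}]}}

```text
time_s: 15.55
tool_pos: [551.2, -208.5, 244.7]
orientation: [-1.747, 0.003, -1.589]
ft_force: [-0.4, 0.9, -0.9]
width: 0.11
```

Run:
```python
from h import *
f=take("wrist","w5")
s=get_state();print(s["tool_pos"],s["orientation"],s["width"]*91.2,s["ft_force"])
o=(516.5,-313.8); print(*move(slope(o,-1,10,200),Q(-1)))
for y in (65,-65): print(proj(f,slope(o,-1,0,68,y)))
```

```text
[ 551.26154191 -208.06992341  244.81388759] [-1.74714144  0.00308609 -1.58759056] 9.832753105925896 [ 0.20459132  0.48543125 -1.03935028]
[ 0.532  0.159 -0.013] [ 0.002  0.002 -0.004]
[284.60099064 230.00242914]
[284.03983203 322.5831929 ]
```

View pics/w5.png

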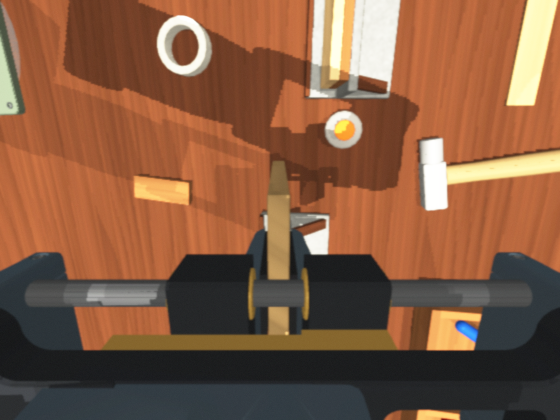

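The wrist view shows the panel held square in the jaws. The easel's left end is visible behind it, with corners at about (264,213) and (329,214).

Run:
```python
from h import *
f=load("w5");t=load("top0")
Rz=R.from_euler("z",-1,degrees=True)
for o in ((514.2,-313.8,0),(516.5,-313.8,0)):
  for p in ((65,65,0),(65,65,12),(-34,65,10),(-34,65,30)): print(p,proj(f,Rz.apply(p)+o).round(1),((proj(t,Rz.apply(p)+o)-[380,175]+.5)*6).round(0))
```

```text
(65, 65, 0) [328.2 213.3] [85. 93.]
(65, 65, 12) [328.1 215.7] [92. 88.]
(-34, 65, 10) [259.7 211.9] [101. 350.]
(-34, 65, 30) [256.3 215.8] [113. 347.]
(65, 65, 0) [329.8 213.4] [85. 87.]
(65, 65, 12) [329.7 215.7] [92. 82.]
(-34, 65, 10) [261.2 212. ] [101. 344.]
(-34, 65, 30) [257.9 215.9] [113. 340.]
```

Run:
```python
from h import *
o=(515.5,-313.8)
for u in (200,115): print(slope(o,-1,8.5,u),*move(slope(o,-1,8.5,u),Q(-1)))
```

```text
[ 541.85475506 -314.26002396  213.43756011] [ 0.532  0.16  -0.01 ] [ 0.002  0.002 -0.004]
[ 527.096908   -314.00242478  129.72890111] [ 0.533  0.585 -0.01 ] [ 0.002  0.002 -0.004]
```

Request:
{"name": "jog_arm", "arguments": {"plan": [{"xyz": [0.2, 0, -0.01], "delta_rot": [0, 0, 0], "jaw": 2}, {"xyz": [0.4, 0, -0.01], "delta_rot": [0, 0, 0], "jaw": 2}, {"xyz": [0.533, 0.05, -0.01], "delta_rot": [0, 0, 0], "jaw": 2}, {"xyz": [0.533, 0.16, -0.01], "delta_rot": [0, 0, 0], "jaw": 2}, {"xyz": [0.533, 0.36, -0.01], "delta_rot": [0, 0, 0], "jaw": 2}, {"xyz": [0.533, 0.5, -0.01], "delta_rot": [0, 0, 0], "jaw": 2}, {"xyz": [0.533, 0.5, -0.01], "delta_rot": [0, 0, 0], "jaw": 2}, {"xyz": [0.533, 0.5, -0.01], "delta_rot": [0, 0, 0], "jaw": 2}]}}

```text
time_s: 16.4
tool_pos: [530.6, -314.3, 147.4]
orientation: [-1.746, 0.002, -1.587]
ft_force: [0.5, -0.4, -0.4]
width: 0.112
```

Run:
```python
from h import *
s=get_state();print(s["tool_pos"],s["orientation"],s["width"]*91.2,s["ft_force"])
o=(515.5,-313.8)
for u in (100,83.5): print(*move(slope(o,-1,8.5,u),Q(-1)))
```

```text
[ 530.55725361 -314.28748462  147.37940201] [-1.74644489  0.00210597 -1.58680276] 10.23149784478406 [ 0.53123221 -0.3976881  -0.3503351 ]
[-0.001  0.165 -0.002] [ 0.001  0.002 -0.002]
[-0.001  0.247 -0.001] [ 0.001  0.002 -0.002]
```

Request:
{"name": "jog_arm", "arguments": {"plan": [{"xyz": [0, 0.1, 0], "delta_rot": [0, 0, 0], "jaw": 2}, {"xyz": [0, 0.165, 0], "delta_rot": [0, 0, 0], "jaw": 2}, {"xyz": [0, 0.2, 0], "delta_rot": [0, 0, 0], "jaw": 2}, {"xyz": [0, 0.225, 0], "delta_rot": [0, 0, 0], "jaw": 2}, {"xyz": [0, 0.24, 0], "delta_rot": [0, 0, 0], "jaw": 2}, {"xyz": [0, 0.247, 0], "delta_rot": [0, 0, 0], "jaw": 2}, {"xyz": [0, 0.247, 0], "delta_rot": [0, 0, 0], "jaw": 2}]}}

```text
time_s: 17.1
tool_pos: [521.1, -315.0, 98.6]
orientation: [-1.746, 0.002, -1.588]
ft_force: [-0.6, 0.0, -0.8]
width: 0.109
```

Run:
```python
from h import *
s=get_state();print(s["tool_pos"],s["orientation"],s["width"]*91.2,s["ft_force"])
o=(515.5,-313.8)
for u in (83.5,82): print(*move(slope(o,-1,8.5,u),Q(-1)))
f=take("side","s2");t=take("top","t2")
im=np.zeros((600,800,3),np.uint8);im[:,:400]=cv2.resize(f["img"][270:420,230:330,::-1],(400,600),interpolation=cv2.INTER_CUBIC)
im[:300,400:]=cv2.resize(t["img"][170:245,380:480,::-1],(400,300),interpolation=cv2.INTER_CUBIC);cv2.imwrite("pics/chk2.png",im)
```

```text
[ 521.14163909 -315.04629718   98.56117106] [-1.74624950e+00  1.64685348e-03 -1.58831561e+00] 9.925154994599403 [-0.61699727  0.03037645 -0.75413699]
[-0.006 -0.001  0.002] [ 0.001  0.    -0.002]
[-0.006  0.006  0.002] [ 0.001  0.    -0.002]
```

View pics/chk2.png

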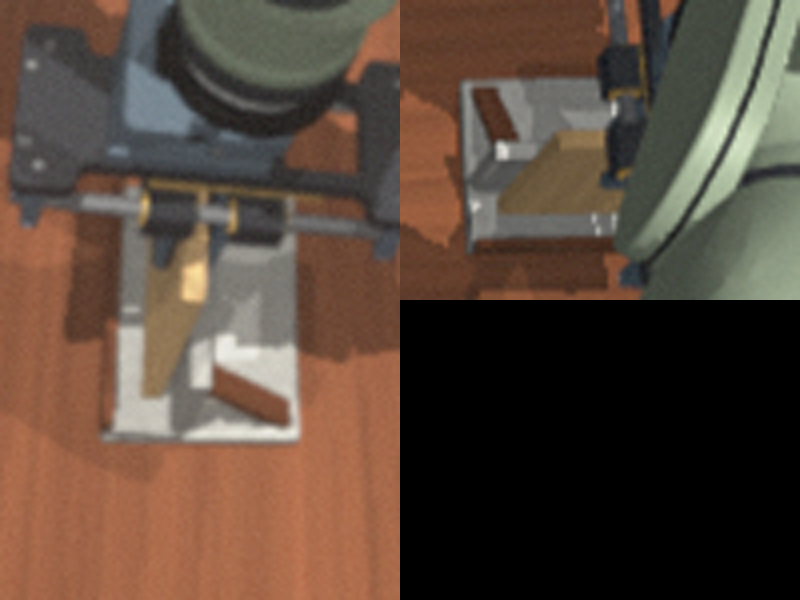

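The panel is above the ledge, in front of the rest, with a few mm of gap behind it. I'll ease it back toward the rest and watch the force.

Request:
{"name": "jog_arm", "arguments": {"plan": [{"xyz": [-0.005, 0, 0.01], "delta_rot": [0, 0, 0], "jaw": 2}, {"xyz": [-0.005, 0, 0.015], "delta_rot": [0, 0, 0], "jaw": 2}, {"xyz": [-0.005, 0, 0.015], "delta_rot": [0, 0, 0], "jaw": 2}]}}

```text
time_s: 17.5
tool_pos: [524.2, -314.0, 97.9]
orientation: [-1.746, 0.002, -1.588]
ft_force: [-0.4, 0.1, -1.1]
width: 0.108
```

Request:
{"name": "jog_arm", "arguments": {"plan": [{"xyz": [0, 0, 0.01], "delta_rot": [0, 0, 0], "jaw": 2}, {"xyz": [0, 0, 0.01], "delta_rot": [0, 0, 0], "jaw": 2}, {"xyz": [0, 0, 0.01], "delta_rot": [0, 0, 0], "jaw": 2}]}}

```text
time_s: 17.8
tool_pos: [525.0, -314.0, 97.6]
orientation: [-1.749, 0.002, -1.588]
ft_force: [-2.7, -0.1, 1.4]
width: 0.11
```

Request:
{"name": "jog_arm", "arguments": {"plan": [{"xyz": [0, 0.005, 0], "delta_rot": [0, 0, 0], "jaw": 2}, {"xyz": [0, 0.008, 0], "delta_rot": [0, 0, 0], "jaw": 2}, {"xyz": [0, 0.008, 0], "delta_rot": [0, 0, 0], "jaw": 2}]}}

```text
time_s: 18.1
tool_pos: [524.8, -313.9, 96.2]
orientation: [-1.748, 0.002, -1.588]
ft_force: [-4.5, 0.4, 4.1]
width: 0.11
```

Contact shows on both the rest and the ledge. I'll let go and back out along the slope.

Request:
{"name": "jog_arm", "arguments": {"plan": [{"xyz": [0, 0, 0], "delta_rot": [0, 0, 0], "jaw": 12}, {"xyz": [0, 0, 0], "delta_rot": [0, 0, 0], "jaw": 18}, {"xyz": [0, 0, 0], "delta_rot": [0, 0, 0], "jaw": 26}, {"xyz": [0, 0, 0], "delta_rot": [0, 0, 0], "jaw": 36}, {"xyz": [0, 0, 0], "delta_rot": [0, 0, 0], "jaw": 40}, {"xyz": [0, 0, 0], "delta_rot": [0, 0, 0], "jaw": 40}]}}

```text
time_s: 18.7
tool_pos: [525.9, -314.0, 95.8]
orientation: [-1.746, 0.002, -1.588]
ft_force: [-0.2, -0.9, -1.1]
width: 0.439
```

Request:
{"name": "jog_arm", "arguments": {"plan": [{"xyz": [0, -0.1, 0], "delta_rot": [0, 0, 0], "jaw": 40}, {"xyz": [0, -0.25, 0], "delta_rot": [0, 0, 0], "jaw": 40}, {"xyz": [0, -0.45, 0], "delta_rot": [0, 0, 0], "jaw": 40}, {"xyz": [0, -0.65, 0], "delta_rot": [0, 0, 0], "jaw": 40}, {"xyz": [-0.2, -0.7, -0.05], "delta_rot": [0, 0, 0], "jaw": 40}, {"xyz": [-0.4, -0.7, -0.1], "delta_rot": [0, 0, 0], "jaw": 45}, {"xyz": [-0.6, -0.7, -0.1], "delta_rot": [0, 0, 0], "jaw": 60}, {"xyz": [-0.8, -0.7, -0.1], "delta_rot": [0, 0, 0], "jaw": 75}]}}

```text
time_s: 19.5
tool_pos: [533.0, -153.0, 237.9]
orientation: [-1.746, 0.002, -1.589]
ft_force: [0.6, 0.6, -0.4]
width: 0.641
```

Run:
```python
from h import *
s=get_state();print(s["tool_pos"],s["orientation"],s["width"]*91.2,s["ft_force"])
t=take("top","t3");f=take("side","s3")
im=np.zeros((600,800,3),np.uint8);im[:,:400]=cv2.resize(f["img"][270:420,230:330,::-1],(400,600),interpolation=cv2.INTER_CUBIC)
im[:300,400:]=cv2.resize(t["img"][170:245,380:480,::-1],(400,300),interpolation=cv2.INTER_CUBIC)
im[300:600,400:]=cv2.resize(t["img"][150:290,90:277,::-1],(400,300),interpolation=cv2.INTER_CUBIC);cv2.imwrite("pics/chk3.png",im)
print(*move([500,-40,230],P(-91.6)))
```

```text
[ 532.96080837 -153.04500699  237.90990436] [-1.74556666e+00  1.73594510e-03 -1.58902728e+00] 58.445606223685104 [ 0.58408841  0.62129285 -0.44024985]
[-0.549  0.072 -0.163] [ 0.223  0.019 -0.003]
```

View pics/chk3.png

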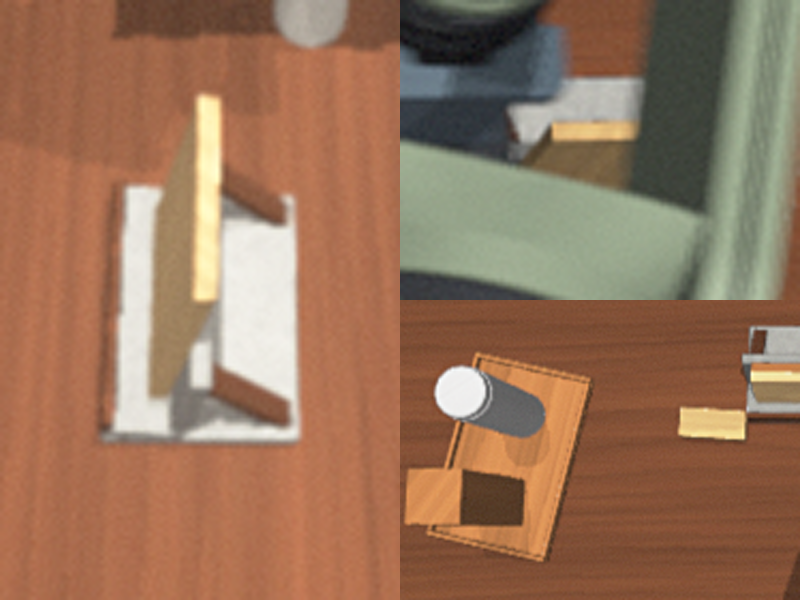

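The panel leans on the easel and is released. The tin and billet stand in the tray at (461,393) and (433,497) in the crop. Next I'll fetch the billet.

Request:
{"name": "jog_arm", "arguments": {"plan": [{"xyz": [-0.25, -0.05, -0.1], "delta_rot": [0.1, 0.005, 0], "jaw": 75}, {"xyz": [-0.5, -0.05, -0.15], "delta_rot": [0.223, 0.005, 0], "jaw": 75}, {"xyz": [-0.75, -0.05, -0.2], "delta_rot": [0.223, 0.005, 0], "jaw": 75}, {"xyz": [-1, -0.05, -0.25], "delta_rot": [0.223, 0.005, 0], "jaw": 75}, {"xyz": [-1, -0.05, -0.25], "delta_rot": [0.223, 0.005, 0], "jaw": 75}]}}

```text
time_s: 20.1
tool_pos: [488.3, 49.8, 257.2]
orientation: [-1.57, 0.003, -1.588]
ft_force: [1.0, 0.1, 0.6]
width: 0.823
```

Request:
{"name": "jog_arm", "arguments": {"plan": [{"xyz": [-0.25, 0, 0], "delta_rot": [0, 0, 0], "jaw": 75}, {"xyz": [-0.5, 0, 0], "delta_rot": [0, 0, 0], "jaw": 75}, {"xyz": [-0.75, 0, 0], "delta_rot": [0, 0, 0], "jaw": 75}, {"xyz": [-1, 0, 0], "delta_rot": [0, 0, 0], "jaw": 75}, {"xyz": [-1, 0, 0], "delta_rot": [0, 0, 0], "jaw": 75}]}}

```text
time_s: 20.6
tool_pos: [494.3, 250.6, 256.1]
orientation: [-1.571, 0.003, -1.587]
ft_force: [-1.0, -1.0, 0.4]
width: 0.825
```

Run:
```python
from h import *
s=get_state();print(s["tool_pos"],s["orientation"],s["width"]*91.2,s["ft_force"])
print(*move([473.6,339.9,134],P(np.degrees(-1.604))))
```

```text
[494.29277169 250.6466284  256.09962643] [-1.5712838   0.00327501 -1.58708511] 75.2683113200992 [-1.02341757 -0.95639751  0.43190648]
[-0.443  0.612 -0.11 ] [ 0.001  0.022 -0.004]
```

Request:
{"name": "jog_arm", "arguments": {"plan": [{"xyz": [-0.2, 0, -0.06], "delta_rot": [0, 0.022, -0.004], "jaw": 75}, {"xyz": [-0.443, 0.05, -0.11], "delta_rot": [0, 0.022, -0.004], "jaw": 75}, {"xyz": [-0.443, 0.1, -0.11], "delta_rot": [0, 0.022, -0.004], "jaw": 75}, {"xyz": [-0.443, 0.3, -0.11], "delta_rot": [0, 0.022, -0.004], "jaw": 75}, {"xyz": [-0.443, 0.5, -0.11], "delta_rot": [0, 0.022, -0.004], "jaw": 75}, {"xyz": [-0.443, 0.61, -0.11], "delta_rot": [0, 0.022, -0.004], "jaw": 75}, {"xyz": [-0.443, 0.61, -0.11], "delta_rot": [0, 0.022, -0.004], "jaw": 75}, {"xyz": [-0.443, 0.61, -0.11], "delta_rot": [0, 0.022, -0.004], "jaw": 75}]}}

```text
time_s: 21.4
tool_pos: [474.5, 334.4, 135.3]
orientation: [-1.571, -0.002, -1.611]
ft_force: [-0.1, 1.0, 1.2]
width: 0.821
```

Run:
```python
from h import *
s=get_state();print(s["tool_pos"],s["orientation"],s["width"]*91.2,s["ft_force"])
print(*move([473.6,339.9,134],P(np.degrees(-1.604))))
```

```text
[474.46453417 334.39746419 135.33107688] [-1.57100676 -0.00201614 -1.61066604] 74.90836194835377 [-0.09568804  1.01539465  1.23543555]
[-0.027  0.007 -0.005] [ 0.    -0.008  0.003]
```

Request:
{"name": "jog_arm", "arguments": {"plan": [{"xyz": [-0.027, 0.006, -0.004], "delta_rot": [0, -0.008, 0.003], "jaw": 75}, {"xyz": [-0.027, 0.006, -0.004], "delta_rot": [0, -0.008, 0.003], "jaw": 70}, {"xyz": [-0.027, 0.006, -0.004], "delta_rot": [0, -0.008, 0.003], "jaw": 58}, {"xyz": [-0.027, 0.006, -0.004], "delta_rot": [0, -0.008, 0.003], "jaw": 52}, {"xyz": [-0.027, 0.006, -0.004], "delta_rot": [0, -0.008, 0.003], "jaw": 46}, {"xyz": [-0.027, 0.006, -0.004], "delta_rot": [0, -0.008, 0.003], "jaw": 40}, {"xyz": [-0.027, 0.006, -0.004], "delta_rot": [0, -0.008, 0.003], "jaw": 40}]}}

```text
time_s: 22.1
tool_pos: [472.8, 341.1, 134.1]
orientation: [-1.571, 0.001, -1.603]
ft_force: [-0.9, -0.5, 1.4]
width: 0.548
```

Run:
```python
from h import *
s=get_state();print(s["tool_pos"],s["orientation"],s["width"]*91.2,s["ft_force"])
print(*move([508.1,-43.7,240],P(np.degrees(-1.604))))
```

```text
[472.82751842 341.11851977 134.10832043] [-1.57111459e+00  1.03739560e-03 -1.60302628e+00] 49.94138527551233 [-0.9191219  -0.52348232  1.37400407]
[ 1.917 -0.532  0.238] [ 0.     0.001 -0.001]
```

Request:
{"name": "jog_arm", "arguments": {"plan": [{"xyz": [0, -0.15, 0], "delta_rot": [0, 0, 0], "jaw": 40}, {"xyz": [0, -0.4, 0], "delta_rot": [0, 0, 0], "jaw": 40}, {"xyz": [0.15, -0.5, 0], "delta_rot": [0, 0, 0], "jaw": 40}, {"xyz": [0.35, -0.53, 0.03], "delta_rot": [0, 0, 0], "jaw": 40}, {"xyz": [0.6, -0.53, 0.05], "delta_rot": [0, 0, 0], "jaw": 40}, {"xyz": [0.85, -0.53, 0.1], "delta_rot": [0, 0, 0], "jaw": 40}, {"xyz": [1, -0.53, 0.1], "delta_rot": [0, 0, 0], "jaw": 40}, {"xyz": [1, -0.53, 0.1], "delta_rot": [0, 0, 0], "jaw": 40}]}}

```text
time_s: 22.9
tool_pos: [485.5, 136.6, 239.0]
orientation: [-1.573, -0.002, -1.608]
ft_force: [-0.4, 0.4, -1.8]
width: 0.543
```

Request:
{"name": "jog_arm", "arguments": {"plan": [{"xyz": [0.25, 0, 0.05], "delta_rot": [0, 0, 0], "jaw": 40}, {"xyz": [0.5, 0, 0.1], "delta_rot": [0, 0, 0], "jaw": 40}, {"xyz": [0.75, 0, 0.135], "delta_rot": [0, 0, 0], "jaw": 40}, {"xyz": [0.91, 0, 0.135], "delta_rot": [0, 0, 0], "jaw": 40}, {"xyz": [0.91, 0.15, 0.135], "delta_rot": [0, 0, 0], "jaw": 40}, {"xyz": [0.91, 0.35, 0.135], "delta_rot": [0, 0, 0], "jaw": 40}, {"xyz": [0.91, 0.4, 0.135], "delta_rot": [0, 0, 0], "jaw": 40}, {"xyz": [0.91, 0.4, 0.135], "delta_rot": [0, 0, 0], "jaw": 40}]}}

```text
time_s: 23.7
tool_pos: [506.2, -41.7, 157.8]
orientation: [-1.576, 0.001, -1.603]
ft_force: [0.2, -0.4, -1.9]
width: 0.547
```

Request:
{"name": "jog_arm", "arguments": {"plan": [{"xyz": [0, 0, 0], "delta_rot": [0, 0, 0], "jaw": 40}, {"xyz": [0, 0, 0], "delta_rot": [0, 0, 0], "jaw": 40}, {"xyz": [0, 0, 0], "delta_rot": [0, 0, 0], "jaw": 40}]}}

```text
time_s: 24.0
tool_pos: [508.4, -42.1, 160.9]
orientation: [-1.568, 0.0, -1.603]
ft_force: [-0.2, 0.2, -2.5]
width: 0.547
```

Run:
```python
from h import *
s=get_state();print(s["tool_pos"],s["orientation"],s["width"]*91.2,s["ft_force"])
print(*move([508.1,-42.5,129.5],P(np.degrees(-1.604))))
```

```text
[508.37577992 -42.14001656 160.93755655] [-1.56847191e+00  4.94284404e-04 -1.60258895e+00] 49.84432817990834 [-0.16965656  0.21305287 -2.49126439]
[ 0.002  0.157 -0.002] [-0.003  0.002 -0.001]
```

Request:
{"name": "jog_arm", "arguments": {"plan": [{"xyz": [0.002, 0.08, -0.001], "delta_rot": [0, 0.002, 0], "jaw": 40}, {"xyz": [0.002, 0.13, -0.001], "delta_rot": [0, 0.002, 0], "jaw": 40}, {"xyz": [0.002, 0.15, -0.001], "delta_rot": [0, 0.002, 0], "jaw": 40}, {"xyz": [0.002, 0.157, -0.001], "delta_rot": [0, 0.002, 0], "jaw": 40}, {"xyz": [0.002, 0.157, -0.001], "delta_rot": [0, 0.002, 0], "jaw": 40}, {"xyz": [0.002, 0.157, -0.001], "delta_rot": [0, 0.002, 0], "jaw": 40}]}}

```text
time_s: 24.6
tool_pos: [506.6, -42.5, 129.2]
orientation: [-1.573, 0.001, -1.605]
ft_force: [-4.2, -0.1, 6.2]
width: 0.549
```

Request:
{"name": "jog_arm", "arguments": {"plan": [{"xyz": [0, -0.003, 0.005], "delta_rot": [0.003, 0, 0], "jaw": 40}, {"xyz": [0, -0.003, 0.005], "delta_rot": [0.003, 0, 0], "jaw": 40}, {"xyz": [0, -0.003, 0.005], "delta_rot": [0.003, 0, 0], "jaw": 40}]}}

```text
time_s: 24.9
tool_pos: [508.4, -42.8, 129.3]
orientation: [-1.568, 0.001, -1.605]
ft_force: [-0.8, 0.1, 5.1]
width: 0.545
```

Request:
{"name": "jog_arm", "arguments": {"plan": [{"xyz": [0, 0, 0], "delta_rot": [0, 0, 0], "jaw": 52}, {"xyz": [0, 0, 0], "delta_rot": [0, 0, 0], "jaw": 58}, {"xyz": [0, 0, 0], "delta_rot": [0, 0, 0], "jaw": 66}, {"xyz": [0, 0, 0], "delta_rot": [0, 0, 0], "jaw": 74}, {"xyz": [0, 0, 0], "delta_rot": [0, 0, 0], "jaw": 75}]}}

```text
time_s: 25.4
tool_pos: [508.2, -42.8, 128.5]
orientation: [-1.569, 0.001, -1.605]
ft_force: [-0.0, -0.1, 0.1]
width: 0.819
```

Request:
{"name": "jog_arm", "arguments": {"plan": [{"xyz": [0, -0.15, 0], "delta_rot": [0, 0, 0], "jaw": 75}, {"xyz": [0, -0.4, 0], "delta_rot": [0, 0, 0], "jaw": 75}, {"xyz": [-0.2, -0.5, 0], "delta_rot": [0, 0, 0], "jaw": 75}, {"xyz": [-0.4, -0.55, 0.1], "delta_rot": [0, 0, 0], "jaw": 75}, {"xyz": [-0.65, -0.55, 0.15], "delta_rot": [0, 0, 0], "jaw": 75}, {"xyz": [-0.9, -0.55, 0.2], "delta_rot": [0, 0, 0], "jaw": 75}, {"xyz": [-1, -0.55, 0.2], "delta_rot": [0, 0, 0], "jaw": 75}, {"xyz": [-1, -0.55, 0.2], "delta_rot": [0, 0, 0], "jaw": 75}]}}

```text
time_s: 26.2
tool_pos: [554.8, 158.7, 238.3]
orientation: [-1.57, 0.001, -1.601]
ft_force: [0.4, -0.1, 0.6]
width: 0.827
```

Run:
```python
from h import *
s=get_state();print(s["tool_pos"],s["orientation"],s["width"]*91.2,s["ft_force"])
print(*move([566.7,316.5,134],P(np.degrees(-1.596))))
```

```text
[554.81304614 158.71063713 238.30229066] [-1.56957103e+00  1.42400086e-03 -1.60060292e+00] 75.4173223931276 [ 0.44512369 -0.0585386   0.55216893]
[-0.79   0.523  0.035] [-0.002 -0.006 -0.002]
```

Request:
{"name": "jog_arm", "arguments": {"plan": [{"xyz": [-0.25, 0, 0.035], "delta_rot": [0, -0.006, 0], "jaw": 75}, {"xyz": [-0.5, 0, 0.035], "delta_rot": [0, -0.006, 0], "jaw": 75}, {"xyz": [-0.79, 0, 0.035], "delta_rot": [0, -0.006, 0], "jaw": 75}, {"xyz": [-0.79, 0.05, 0.035], "delta_rot": [0, -0.006, 0], "jaw": 75}, {"xyz": [-0.79, 0.2, 0.035], "delta_rot": [0, -0.006, 0], "jaw": 75}, {"xyz": [-0.79, 0.4, 0.035], "delta_rot": [0, -0.006, 0], "jaw": 75}, {"xyz": [-0.79, 0.52, 0.035], "delta_rot": [0, -0.006, 0], "jaw": 75}, {"xyz": [-0.79, 0.52, 0.035], "delta_rot": [0, -0.006, 0], "jaw": 75}]}}

```text
time_s: 27.0
tool_pos: [564.9, 310.5, 130.7]
orientation: [-1.577, -0.005, -1.601]
ft_force: [-0.4, -0.4, -0.3]
width: 0.823
```

Request:
{"name": "jog_arm", "arguments": {"plan": [{"xyz": [0, 0, 0], "delta_rot": [0, 0, 0], "jaw": 75}, {"xyz": [0, 0, 0], "delta_rot": [0, 0, 0], "jaw": 75}, {"xyz": [0, 0, 0], "delta_rot": [0, 0, 0], "jaw": 75}]}}

```text
time_s: 27.3
tool_pos: [568.3, 313.6, 137.0]
orientation: [-1.566, 0.002, -1.6]
ft_force: [0.4, -0.1, -0.8]
width: 0.823
```

Run:
```python
from h import *
print(*move([566.7,316.5,134],P(np.degrees(-1.596))))
```

```text
[-0.014  0.015 -0.009] [-0.006 -0.006 -0.003]
```

Request:
{"name": "jog_arm", "arguments": {"plan": [{"xyz": [-0.013, 0.013, -0.007], "delta_rot": [-0.003, -0.005, 0], "jaw": 70}, {"xyz": [-0.013, 0.013, -0.007], "delta_rot": [-0.003, -0.005, 0], "jaw": 70}, {"xyz": [-0.013, 0.013, -0.007], "delta_rot": [-0.003, -0.005, 0], "jaw": 58}, {"xyz": [-0.013, 0.013, -0.007], "delta_rot": [-0.003, -0.005, 0], "jaw": 52}, {"xyz": [-0.013, 0.013, -0.007], "delta_rot": [-0.003, -0.005, 0], "jaw": 46}, {"xyz": [-0.013, 0.013, -0.007], "delta_rot": [-0.003, -0.005, 0], "jaw": 40}, {"xyz": [-0.013, 0.013, -0.007], "delta_rot": [-0.003, -0.005, 0], "jaw": 40}, {"xyz": [-0.013, 0.013, -0.007], "delta_rot": [-0.003, -0.005, 0], "jaw": 40}]}}

```text
time_s: 28.1
tool_pos: [566.1, 316.1, 132.4]
orientation: [-1.571, 0.001, -1.596]
ft_force: [-0.4, -0.3, 0.0]
width: 0.544
```

Run:
```python
from h import *
s=get_state();print(s["tool_pos"],s["orientation"],s["width"]*91.2,s["ft_force"])
print(*move([512,29.3,240],P(np.degrees(-1.596))))
```

```text
[566.07562822 316.11250599 132.38983556] [-1.57119846e+00  7.91704104e-04 -1.59608145e+00] 49.654808573503615 [-0.37009739 -0.2930248   0.04040443]
[ 1.44  -0.539 -0.234] [ 0.001 -0.    -0.001]
```

Request:
{"name": "jog_arm", "arguments": {"plan": [{"xyz": [0, -0.15, 0], "delta_rot": [0, 0, 0], "jaw": 40}, {"xyz": [0, -0.4, 0], "delta_rot": [0, 0, 0], "jaw": 40}, {"xyz": [0.15, -0.5, -0.05], "delta_rot": [0, 0, 0], "jaw": 40}, {"xyz": [0.35, -0.53, -0.15], "delta_rot": [0, 0, 0], "jaw": 40}, {"xyz": [0.6, -0.53, -0.234], "delta_rot": [0, 0, 0], "jaw": 40}, {"xyz": [0.85, -0.53, -0.234], "delta_rot": [0, 0, 0], "jaw": 40}, {"xyz": [1, -0.53, -0.234], "delta_rot": [0, 0, 0], "jaw": 40}, {"xyz": [1, -0.53, -0.234], "delta_rot": [0, 0, 0], "jaw": 40}]}}

```text
time_s: 28.9
tool_pos: [512.8, 113.4, 237.8]
orientation: [-1.574, -0.002, -1.6]
ft_force: [-0.3, -0.1, -2.9]
width: 0.545
```

Request:
{"name": "jog_arm", "arguments": {"plan": [{"xyz": [0.15, 0, 0], "delta_rot": [0, 0, 0], "jaw": 40}, {"xyz": [0.35, 0, 0], "delta_rot": [0, 0, 0], "jaw": 40}, {"xyz": [0.44, 0, 0], "delta_rot": [0, 0, 0], "jaw": 40}, {"xyz": [0.44, 0.05, 0], "delta_rot": [0, 0, 0], "jaw": 40}, {"xyz": [0.44, 0.2, 0], "delta_rot": [0, 0, 0], "jaw": 40}, {"xyz": [0.44, 0.35, 0], "delta_rot": [0, 0, 0], "jaw": 40}, {"xyz": [0.44, 0.4, 0], "delta_rot": [0, 0, 0], "jaw": 40}, {"xyz": [0.44, 0.4, 0], "delta_rot": [0, 0, 0], "jaw": 40}]}}

```text
time_s: 29.7
tool_pos: [510.5, 30.3, 156.3]
orientation: [-1.576, 0.001, -1.595]
ft_force: [-0.0, -0.2, -3.1]
width: 0.542
```

Request:
{"name": "jog_arm", "arguments": {"plan": [{"xyz": [0, 0, 0], "delta_rot": [0, 0, 0], "jaw": 40}, {"xyz": [0, 0, 0], "delta_rot": [0, 0, 0], "jaw": 40}, {"xyz": [0, 0, 0], "delta_rot": [0, 0, 0], "jaw": 40}]}}

```text
time_s: 30.0
tool_pos: [512.7, 29.6, 159.4]
orientation: [-1.569, 0.001, -1.596]
ft_force: [0.4, 0.2, -3.3]
width: 0.542
```

Run:
```python
from h import *
s=get_state();print(s["tool_pos"],s["orientation"],s["width"]*91.2,s["ft_force"])
print(*move([512.2,29.3,128],P(np.degrees(-1.596))))
```

```text
[512.69592968  29.56372271 159.43533838] [-1.56895184e+00  9.51566906e-04 -1.59593160e+00] 49.40414319466744 [ 0.43173905  0.1808038  -3.27403523]
[ 0.002  0.157 -0.003] [-0.002  0.    -0.001]
```

Request:
{"name": "jog_arm", "arguments": {"plan": [{"xyz": [0.001, 0.08, -0.002], "delta_rot": [0, 0, 0], "jaw": 40}, {"xyz": [0.001, 0.13, -0.002], "delta_rot": [0, 0, 0], "jaw": 40}, {"xyz": [0.001, 0.15, -0.002], "delta_rot": [0, 0, 0], "jaw": 40}, {"xyz": [0.001, 0.155, -0.002], "delta_rot": [0, 0, 0], "jaw": 40}, {"xyz": [0.001, 0.155, -0.002], "delta_rot": [0, 0, 0], "jaw": 40}, {"xyz": [0.001, 0.155, -0.002], "delta_rot": [0, 0, 0], "jaw": 40}, {"xyz": [0.001, 0.155, -0.002], "delta_rot": [0, 0, 0], "jaw": 40}]}}

```text
time_s: 30.7
tool_pos: [511.9, 29.2, 127.5]
orientation: [-1.57, 0.001, -1.596]
ft_force: [-0.3, -0.3, -2.3]
width: 0.543
```

Request:
{"name": "jog_arm", "arguments": {"plan": [{"xyz": [0, 0.004, 0], "delta_rot": [0, 0, 0], "jaw": 40}, {"xyz": [0, 0.004, 0], "delta_rot": [0, 0, 0], "jaw": 40}, {"xyz": [0, 0.004, 0], "delta_rot": [0, 0, 0], "jaw": 40}]}}

```text
time_s: 31.0
tool_pos: [512.0, 29.3, 127.4]
orientation: [-1.57, 0.001, -1.596]
ft_force: [-1.4, 1.5, 6.2]
width: 0.54
```

Contact with the bench. Now I'll release, rise straight up, then swing aside toward the easel side for a final look.

Request:
{"name": "jog_arm", "arguments": {"plan": [{"xyz": [0, 0, 0], "delta_rot": [0, 0, 0], "jaw": 52}, {"xyz": [0, 0, 0], "delta_rot": [0, 0, 0], "jaw": 58}, {"xyz": [0, 0, 0], "delta_rot": [0, 0, 0], "jaw": 66}, {"xyz": [0, 0, 0], "delta_rot": [0, 0, 0], "jaw": 74}, {"xyz": [0, 0, 0], "delta_rot": [0, 0, 0], "jaw": 75}]}}

```text
time_s: 31.5
tool_pos: [511.4, 29.1, 126.2]
orientation: [-1.572, 0.001, -1.596]
ft_force: [0.7, -0.3, -0.6]
width: 0.818
```

Request:
{"name": "jog_arm", "arguments": {"plan": [{"xyz": [0, -0.15, 0], "delta_rot": [0, 0, 0], "jaw": 75}, {"xyz": [0, -0.4, 0], "delta_rot": [0, 0, 0], "jaw": 75}, {"xyz": [0, -0.65, 0], "delta_rot": [0, 0, 0], "jaw": 75}, {"xyz": [0, -0.8, -0.2], "delta_rot": [0, 0, 0], "jaw": 75}, {"xyz": [0, -0.85, -0.4], "delta_rot": [0, 0, 0], "jaw": 75}, {"xyz": [-0.3, -0.85, -0.6], "delta_rot": [0, 0, 0], "jaw": 75}, {"xyz": [-0.6, -0.85, -0.6], "delta_rot": [0, 0, 0], "jaw": 75}, {"xyz": [-0.9, -0.85, -0.6], "delta_rot": [0, 0, 0], "jaw": 75}]}}

```text
time_s: 32.3
tool_pos: [395.9, 173.8, 297.4]
orientation: [-1.569, 0.001, -1.598]
ft_force: [1.6, -0.2, -0.3]
width: 0.816
```

Request:
{"name": "jog_arm", "arguments": {"plan": [{"xyz": [-0.5, 0, 0], "delta_rot": [0, 0, 0], "jaw": 75}, {"xyz": [-1, 0, 0], "delta_rot": [0, 0, 0], "jaw": 75}, {"xyz": [-1, 0, 0], "delta_rot": [0, 0, 0], "jaw": 75}, {"xyz": [-1, 0, 0], "delta_rot": [0, 0, 0], "jaw": 75}, {"xyz": [-1, 0, 0], "delta_rot": [0, 0, 0], "jaw": 75}, {"xyz": [-1, 0, 0], "delta_rot": [0, 0, 0], "jaw": 75}, {"xyz": [-1, 0, 0], "delta_rot": [0, 0, 0], "jaw": 75}]}}

```text
time_s: 33.0
tool_pos: [402.1, 371.8, 296.6]
orientation: [-1.572, -0.0, -1.597]
ft_force: [-0.1, 0.4, -0.7]
width: 0.822
```

Run:
```python
from h import *
t=take("top","t4");s=take("side","s4")
im=np.zeros((600,800,3),np.uint8)
im[:340,:560]=cv2.resize(t["img"][155:240,230:370,::-1],(560,340),interpolation=cv2.INTER_CUBIC)
im[340:600,:380]=cv2.resize(t["img"][175:240,385:480,::-1],(380,260),interpolation=cv2.INTER_CUBIC)
im[:,565:]=cv2.resize(s["img"][165:400,240:335,::-1],(235,587),interpolation=cv2.INTER_CUBIC)[:600] if 0 else 0
im[:587,565:]=cv2.resize(s["img"][165:400,240:334,::-1],(235,587),interpolation=cv2.INTER_CUBIC)
cv2.imwrite("pics/fin.png",im)
a,b=load("top0")["img"][195:245,250:330].astype(float),t["img"][195:245,250:330].astype(float)
print(cv2.phaseCorrelate(a[:,:38].mean(2),b[:,:38].mean(2)),cv2.phaseCorrelate(a[:,38:].mean(2),b[:,38:].mean(2)),get_state()["tool_pos"])
```

```text
((-3.3563569996247864, -0.19165110904327065), 0.5636604078653263) ((0.2675480462505391, -0.632506685497848), 0.8922250043558627) [402.34984089 371.48945292 297.09272335]
```

View pics/fin.png

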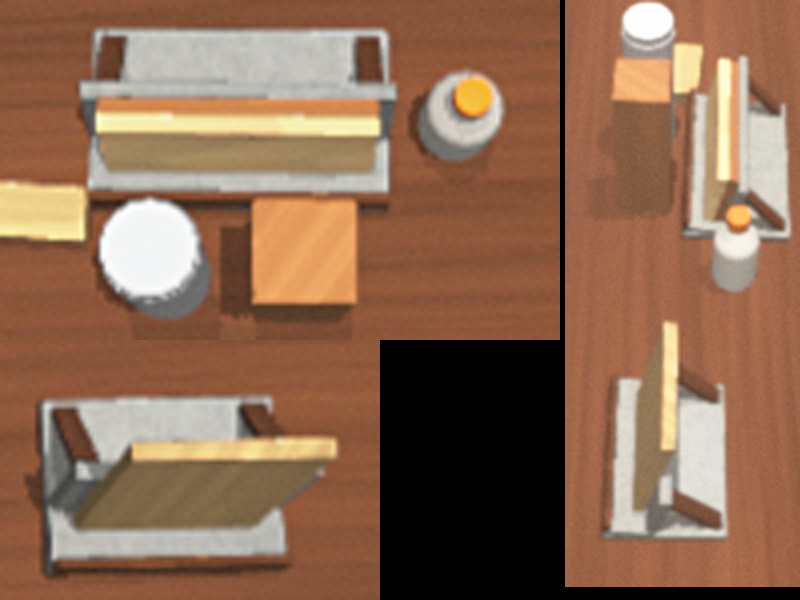

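The low panels still lean in the rack, the tall panel is on the easel, and the billet is back within about 1 mm. The tin cap, at (150,249) in the crop, sits about 3 px left of its starting image position, so I'll measure that and correct it.

Run:
```python
from h import *
for n in ("top0","t4"):
    f=load(n);im=f["img"]
    m=((im.min(2)>200)&(im.max(2)-im.min(2).astype(int)<25)).astype(np.uint8);m[:,:245]=0;m[:,295:]=0;m[:203]=0;m[240:]=0
    h=cv2.cvtColor(im,cv2.COLOR_RGB2HSV);b=((h[...,2]>170)&(h[...,1]>100)).astype(np.uint8);b[:,:285]=0;b[:,330:]=0;b[:203]=0;b[238:]=0
    for k in (m,b):
        M=cv2.moments(k,True);p=(M["m10"]/M["m00"],M["m01"]/M["m00"]);print(n,p,M["m00"],onz(f,p,175).round(1),cv2.minAreaRect(cv2.findNonZero(k))[1:])
f=load("t4");c=lambda x,y:(385+(x+.5)/4-.5,175+(y+.5)/4-.5)
a,b=onz(f,c(131,441-340+0),143.7),onz(f,c(336,439-340),143.7);print("panel top back edge",a,b)
```

```text
top0 (269.8744394618834, 216.79596412556054) 446.0 [510.2  27.  175. ] ((23.0, 23.0), 90.0)
top0 (306.5828313253012, 218.27560240963857) 664.0 [505.4 -42.9 175. ] ((25.0, 25.0), 90.0)
t4 (266.65924276169267, 216.62360801781736) 449.0 [510.7  33.1 175. ] ((23.0, 23.0), 90.0)
t4 (305.52732644017726, 217.44313146233384) 677.0 [507.  -40.9 175. ] ((26.0, 25.0), 90.0)
panel top back edge [ 538.31842727 -262.99154078  143.7       ] [ 536.37599936 -363.09921572  143.7       ]
```

The tin sits 6 mm too far in +y and the billet about 2.5 mm off. The panel is square at -1.1° and centred to about 1 mm. I'll regrip the tin and shift it -6 mm in y.

Request:
{"name": "jog_arm", "arguments": {"plan": [{"xyz": [0.25, 0, 0.1], "delta_rot": [0, 0, 0], "jaw": 75}, {"xyz": [0.5, 0, 0.2], "delta_rot": [0, 0, 0], "jaw": 75}, {"xyz": [0.75, 0, 0.3], "delta_rot": [0, 0, 0], "jaw": 75}, {"xyz": [1, 0, 0.4], "delta_rot": [0, 0, 0], "jaw": 75}, {"xyz": [1, 0, 0.5], "delta_rot": [0, 0, 0], "jaw": 75}, {"xyz": [1, 0, 0.5], "delta_rot": [0, 0, 0], "jaw": 75}]}}

```text
time_s: 33.7
tool_pos: [499.1, 166.7, 296.8]
orientation: [-1.569, 0.0, -1.602]
ft_force: [-0.7, 1.1, -0.4]
width: 0.823
```

Request:
{"name": "jog_arm", "arguments": {"plan": [{"xyz": [0.25, 0.1, 0], "delta_rot": [0, 0, 0], "jaw": 75}, {"xyz": [0.5, 0.2, 0.03], "delta_rot": [0, 0, 0], "jaw": 75}, {"xyz": [0.7, 0.35, 0.05], "delta_rot": [0, 0, 0], "jaw": 75}, {"xyz": [0.7, 0.4, 0.05], "delta_rot": [0, 0, 0], "jaw": 75}, {"xyz": [0.7, 0.4, 0.05], "delta_rot": [0, 0, 0], "jaw": 75}, {"xyz": [0.7, 0.4, 0.05], "delta_rot": [0, 0, 0], "jaw": 75}]}}

```text
time_s: 34.3
tool_pos: [503.4, 30.5, 217.2]
orientation: [-1.571, 0.001, -1.597]
ft_force: [0.6, -0.2, 0.7]
width: 0.819
```

Run:
```python
from h import *
s=get_state();print(s["tool_pos"],s["orientation"])
print(*move([512,33,127.5],P(np.degrees(-1.596))))
```

```text
[503.386724    30.54581231 217.15481784] [-1.57076308e+00  1.38636512e-03 -1.59668478e+00]
[-0.013  0.448  0.043] [-0.    -0.001 -0.002]
```

Request:
{"name": "jog_arm", "arguments": {"plan": [{"xyz": [-0.013, 0.03, 0.043], "delta_rot": [0, 0, 0], "jaw": 75}, {"xyz": [-0.013, 0.15, 0.043], "delta_rot": [0, 0, 0], "jaw": 75}, {"xyz": [-0.013, 0.33, 0.043], "delta_rot": [0, 0, 0], "jaw": 75}, {"xyz": [-0.013, 0.445, 0.043], "delta_rot": [0, 0, 0], "jaw": 75}, {"xyz": [-0.013, 0.445, 0.043], "delta_rot": [0, 0, 0], "jaw": 75}, {"xyz": [-0.013, 0.445, 0.043], "delta_rot": [0, 0, 0], "jaw": 75}, {"xyz": [-0.013, 0.445, 0.043], "delta_rot": [0, 0, 0], "jaw": 75}]}}

```text
time_s: 35.0
tool_pos: [513.8, 33.3, 129.1]
orientation: [-1.568, 0.001, -1.595]
ft_force: [0.8, 0.0, -0.4]
width: 0.82
```

Request:
{"name": "jog_arm", "arguments": {"plan": [{"xyz": [0, 0, 0], "delta_rot": [0, 0, 0], "jaw": 60}, {"xyz": [0, 0, 0], "delta_rot": [0, 0, 0], "jaw": 54}, {"xyz": [0, 0, 0], "delta_rot": [0, 0, 0], "jaw": 50}, {"xyz": [0, 0, 0], "delta_rot": [0, 0, 0], "jaw": 45}, {"xyz": [0, 0, 0], "delta_rot": [0, 0, 0], "jaw": 40}, {"xyz": [0, 0, 0], "delta_rot": [0, 0, 0], "jaw": 40}]}}

```text
time_s: 35.6
tool_pos: [512.4, 32.7, 127.9]
orientation: [-1.571, 0.001, -1.596]
ft_force: [0.2, 0.0, 4.3]
width: 0.542
```

Request:
{"name": "jog_arm", "arguments": {"plan": [{"xyz": [0, -0.02, 0], "delta_rot": [0, 0, 0], "jaw": 40}, {"xyz": [0.015, -0.03, 0], "delta_rot": [0, 0, 0], "jaw": 40}, {"xyz": [0.03, -0.03, 0], "delta_rot": [0, 0, 0], "jaw": 40}, {"xyz": [0.03, -0.03, 0], "delta_rot": [0, 0, 0], "jaw": 40}, {"xyz": [0.03, -0.015, 0], "delta_rot": [0, 0, 0], "jaw": 40}, {"xyz": [0.03, -0.003, 0], "delta_rot": [0, 0, 0], "jaw": 40}, {"xyz": [0.03, 0, 0], "delta_rot": [0, 0, 0], "jaw": 40}, {"xyz": [0.03, 0, 0], "delta_rot": [0, 0, 0], "jaw": 40}]}}

```text
time_s: 36.4
tool_pos: [511.9, 26.7, 127.9]
orientation: [-1.572, 0.001, -1.596]
ft_force: [-2.4, 0.1, 3.1]
width: 0.545
```

Request:
{"name": "jog_arm", "arguments": {"plan": [{"xyz": [0, 0, 0], "delta_rot": [0, 0, 0], "jaw": 52}, {"xyz": [0, 0, 0], "delta_rot": [0, 0, 0], "jaw": 58}, {"xyz": [0, 0, 0], "delta_rot": [0, 0, 0], "jaw": 66}, {"xyz": [0, 0, 0], "delta_rot": [0, 0, 0], "jaw": 74}, {"xyz": [0, 0, 0], "delta_rot": [0, 0, 0], "jaw": 75}]}}

```text
time_s: 36.9
tool_pos: [512.1, 26.7, 127.3]
orientation: [-1.571, 0.001, -1.596]
ft_force: [0.6, 0.4, -1.0]
width: 0.817
```

Request:
{"name": "jog_arm", "arguments": {"plan": [{"xyz": [0, -0.15, 0], "delta_rot": [0, 0, 0], "jaw": 75}, {"xyz": [0, -0.4, 0], "delta_rot": [0, 0, 0], "jaw": 75}, {"xyz": [0, -0.65, 0], "delta_rot": [0, 0, 0], "jaw": 75}, {"xyz": [0, -0.8, -0.2], "delta_rot": [0, 0, 0], "jaw": 75}, {"xyz": [0, -0.85, -0.4], "delta_rot": [0, 0, 0], "jaw": 75}, {"xyz": [-0.3, -0.85, -0.6], "delta_rot": [0, 0, 0], "jaw": 75}, {"xyz": [-0.6, -0.85, -0.6], "delta_rot": [0, 0, 0], "jaw": 75}, {"xyz": [-0.9, -0.85, -0.6], "delta_rot": [0, 0, 0], "jaw": 75}]}}

```text
time_s: 37.7
tool_pos: [396.5, 171.3, 298.5]
orientation: [-1.569, 0.001, -1.598]
ft_force: [1.3, 0.6, -0.1]
width: 0.822
```

Request:
{"name": "jog_arm", "arguments": {"plan": [{"xyz": [-0.5, 0, 0], "delta_rot": [0, 0, 0], "jaw": 75}, {"xyz": [-1, 0, 0], "delta_rot": [0, 0, 0], "jaw": 75}, {"xyz": [-1, 0, 0], "delta_rot": [0, 0, 0], "jaw": 75}, {"xyz": [-1, 0, 0], "delta_rot": [0, 0, 0], "jaw": 75}, {"xyz": [-1, 0, 0], "delta_rot": [0, 0, 0], "jaw": 75}, {"xyz": [-1, 0, 0], "delta_rot": [0, 0, 0], "jaw": 75}, {"xyz": [-1, 0, 0], "delta_rot": [0, 0, 0], "jaw": 75}]}}

```text
time_s: 38.4
tool_pos: [402.6, 369.3, 297.7]
orientation: [-1.572, -0.0, -1.597]
ft_force: [0.1, -0.7, -0.3]
width: 0.821
```

Run:
```python
from h import *
take("top","t5");take("side","s5")
for n in ("top0","t5"):
    f=load(n);im=f["img"]
    m=((im.min(2)>200)&(im.max(2)-im.min(2).astype(int)<25)).astype(np.uint8);m[:,:245]=0;m[:,295:]=0;m[:203]=0;m[240:]=0
    h=cv2.cvtColor(im,cv2.COLOR_RGB2HSV);b=((h[...,2]>170)&(h[...,1]>100)).astype(np.uint8);b[:,:285]=0;b[:,330:]=0;b[:203]=0;b[238:]=0
    for k in (m,b):
        M=cv2.moments(k,True);p=(M["m10"]/M["m00"],M["m01"]/M["m00"]);print(n,p,onz(f,p,175).round(1))
s=load("s5")["img"]
cv2.imwrite("pics/fin2.png",np.hstack([cv2.resize(load("t5")["img"][150:250,80:480],(640,160)),np.zeros((160,160,3),np.uint8)])[:,:,::-1])
im=np.zeros((600,800,3),np.uint8);im[:150,:600]=cv2.resize(load("t5")["img"][150:250,80:480,::-1],(600,150));im[150:,:]=cv2.resize(s[120:400,100:500,::-1],(800,450));cv2.imwrite("pics/fin2.png",im)
print(get_state()["tool_pos"],get_state()["time_s"])
```

```text
top0 (269.8744394618834, 216.79596412556054) [510.2  27.  175. ]
top0 (306.5828313253012, 218.27560240963857) [505.4 -42.9 175. ]
t5 (269.85168539325844, 217.02247191011236) [509.8  27.  175. ]
t5 (305.5147058823529, 217.38382352941176) [507.1 -40.9 175. ]
[402.84866003 369.008078   298.09090997] 38.5
```

View pics/fin2.png

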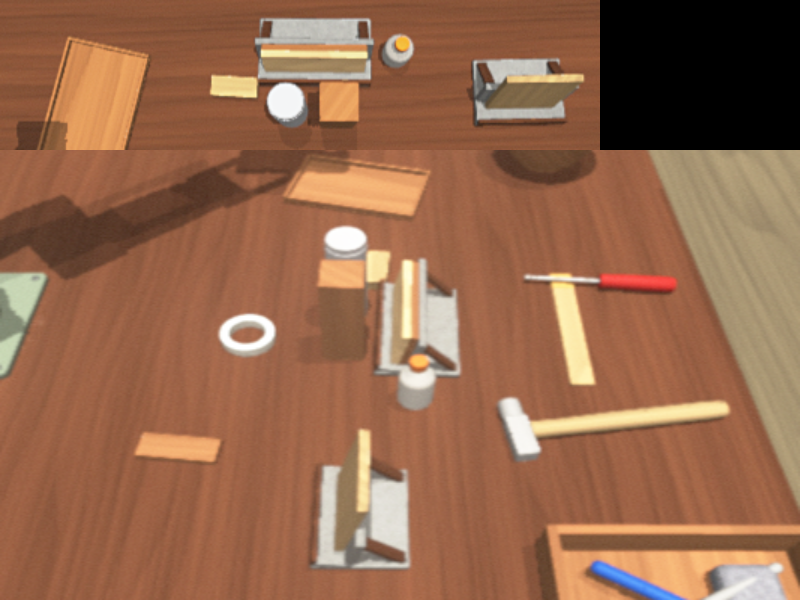

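The tin is back within 0.5 mm, the billet within about 2.6 mm, the tray is empty and the arm is clear. Handing in.

```bash
python3 -c "
from plant import *
print(sign_off())"
```

```text
the job is handed in; nothing more can be done
None
```

The job is done and handed in at about 38.5 s of the 106 s allowed. I moved the tin and billet to the tray and set the tall panel on the easel. Then I put the tin and billet back, and the gripper is open and clear of everything.

Last checks, from the top and side cameras:
- **Tin:** it stands within about 0.5 mm of its start position. My first return left it 6 mm off in y, so I gripped it again and corrected it.
- **Billet:** it stands about 2.6 mm from its start position (+1.7 mm in x, +2.0 mm in y). I left it there rather than handle it again.
- **Tall panel:** it leans on the easel's rest at -1.1° yaw against the easel's -1.0°, and is centred to about 1 mm.
- **Low panels:** both still lean in the rack.
- **Calibration:** the top camera read the rack, tin and billet about 2–3 mm nearer in x than the wrist camera did. I placed by the wrist camera and arm readings, and compared start and end positions within the top camera only.

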